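# Put a washed feeding bottle on the drying rack

### The job

Put the washed feeding bottle away to dry: set it gently upside down over one of the two free right-hand pegs of the drying rack, so that its mouth sits flat on the seat round the peg and it stands upright by itself. Put its loose screw collar into the rack's parts box, and press the sprung cover of the box down until it clicks and stays shut. Leave the two bottles that are already drying on the left-hand pegs where they stand.

Things in the scene. Friction and masses are not known exactly. Their poses are not given: they have to be found in the camera images.
- bottle: Milky pale-blue hollow feeding bottle, 60 to 100 g, lying on its side, mouth pointing roughly right. 130 mm long: body 58 mm across over the first 99 mm from the base, then a shoulder and a 17 mm long neck, 42 mm outside, 36 mm inside; hollow to 126 mm deep. Origin on its axis at mid length, 65 mm from the mouth. x axis: from base to mouth; upside down on a peg it points straight down.
- bottle_mouth (a point): Centre of the bottle's mouth, in the plane of its rim (x axis along the bottle, out of the mouth).
- collar: Mint-green plastic screw collar (ring) lying flat on the worktop: 51 mm outside diameter, 43 mm inside, 18 mm high, 20 g. Origin at the centre of its underside, z up.
- rack: White plastic drying rack, fixed, 210 mm (its x) by 340 mm (its y); origin at the centre of its underside, x away from the robot, y left, z up. Tray lip 19 mm high. Right part: four upright mint pegs, right-hand two at y -130 mm (free), left-hand two at y -45 mm (taken), at x -48 and +45 mm. Left part: an open parts box with a sprung cover, centred at x -30, y +92 mm.
- front_peg_seat (a point): Centre of the top of the round white seat (62 mm across, 16 mm above the worktop) of the right-hand front peg, where the mouth's centre must come to rest; axes as the rack's. The peg rises 76 mm above this point, 13 to 16 mm thick with a rounded tip; its conical foot widens over the lowest 18 mm to 30 mm at the seat and centres the mouth.
- rear_peg_seat (a point): The same for the right-hand rear peg.
- parts_box_floor (a point): Centre of the inner floor of the parts box, 14 mm above the worktop; axes as the rack's. Inside 118 mm (x) by 82 mm (y), 32 mm deep, walls 4 mm, rim 46 mm above the worktop.
- cover (a joint): Hinge of the mint cover of the parts box, along its left rim (rack's x), rad: 0 shut, 1.85 open, where a light spring holds it, leaning left, outer face to the left. Cover 102 mm long from the hinge, 128 wide, 4 thick. Under 1 N swings it over from the left; let go, it springs open, unless pressed past a sprung nib (about 3 N at the free edge in the last 8 mm), which then holds it shut.
- cover_hinge (a point): Middle of the cover's hinge axis, 48 mm above the worktop; turns with the cover.
- cover_edge (a point): Point on the cover's outer face in the middle near its free edge, 86 mm from the hinge axis: press here. When shut it lies 52 mm above the worktop, facing up.
- tall_bottle: Pink feeding bottle, 58 mm in diameter, 130 mm long, upside down on one of the left-hand pegs; origin at the centre of its mouth on the seat, z up when it stands. Leave it.
- short_bottle: Yellow feeding bottle, 58 mm in diameter, 95 mm long, upside down on the other left-hand peg; origin as the pink one's. Leave it.

How it is judged:
At the end, for the whole second after the job is handed in: The bottle stands upside down and still on a right-hand peg: mouth centre within 7 mm of the seat centre sideways and under 4 mm above it, axis within 5 degrees of vertical. The collar lies inside the parts box, below its rim. The cover stays shut (joint below 0.03 rad) (((horizontal distance between bottle_mouth and front_peg_seat below 0.007 m and z of bottle_mouth in the frame of front_peg_seat below 0.004 m) or (horizontal distance between bottle_mouth and rear_peg_seat below 0.007 m and z of bottle_mouth in the frame of rear_peg_seat below 0.004 m)) and angle between bottle's own x axis and vertical above 3.05 rad and linear speed of each of bottle, collar below 0.02 m/s and x of collar in the frame of parts_box_floor between -0.059 and 0.059 m and y of collar in the frame of parts_box_floor between -0.041 and 0.041 m and z of collar in the frame of parts_box_floor between -0.003 and 0.03 m and value of joint cover below 0.03 rad); the robot touches nothing.
It fails at once if a bottle on a left-hand peg is moved by more than 15 mm or tipped (distance of any of tall_bottle, short_bottle from where it was at the start of the episode above 0.015 m or angle between any of tall_bottle, short_bottle's own z axis and vertical above 0.3 rad).
It fails at once if the bottle is dropped: it moves faster than 0.4 m/s with its mouth less than 30 mm above a seat (linear speed of bottle above 0.4 m/s and ((horizontal distance between bottle_mouth and front_peg_seat below 0.03 m and z of bottle_mouth in the frame of front_peg_seat below 0.03 m) or (horizontal distance between bottle_mouth and rear_peg_seat below 0.03 m and z of bottle_mouth in the frame of rear_peg_seat below 0.03 m))).
It fails at once if the bottle is rammed into the rack (more than 40 N) (contact force between bottle and rack above 40 N).
It also fails if it takes over 69 s, if anything falls off the work surface, if the arm or the gripper's body presses on something with over 40 N, if the wrist force passes 120 N, or if a joint passes its speed limit or range.

### The arm

A 6-joint arm with a two-finger parallel gripper is mounted at the origin on a cart in front of the work surface, level with it; the furniture and walls round the work are solid. World frame = base frame: x ahead of the robot, y to its left, z up, the work surface at z = 0. Lengths are in m, angles in rad, forces in N, time in s.
With the tool pointing down it reaches from about 0.35 to 0.975 m from the base axis. Payload 4.9 kg.
Tool frame: the origin (TCP) lies midway between the tips of the shut fingers; the grasp point (between the pads) lies 19 mm behind it; z points along the fingers, y is the line along which they close (so a half turn about z gives the same grasp; the last joint's range is limited). The gripper opens to 85 mm and grips with 20 to 120 N. Pads are 22 mm wide; open, the fingers measure 114 mm over their backs; the gripper's body (76 mm by 85 mm) begins 54 mm behind the grasp point. The pads swing forward as they close: fully open they stand 13 mm farther back than shut.
Start: joints at [-1.293, 0.053, 1.613, -0, 1.476, -0.119], TCP at [0.242, -0.576, 0.231] pointing down, gripper open.
Joint ranges: [-3.01, 3.01], [-1.01, 2.22], [0.06, 2.58], [-1.02, 4.17], [0.09, 2.62], [-3.14, 3.14]. Speed limits (rad/s): [2.57, 2.57, 3.14, 3.14, 3.14, 3.14].

### API

Orientations are given as a unit quaternion [w, x, y, z].
In Python, from plant import manip gives the robot as it stands.
- The arm moves only by the tool move_arm, never from a script. Its argument "increments" is one flat list of numbers, 5 for each row, row after row: the shift along the tool's x, y, z in mm, then the turn about the tool's z in rad, then the opening, from 0 (shut) to 1 (fully open). In form: [tx, ty, tz, spin, jaw, tx, ty, tz, spin, jaw, ...]. A call has 1 to 8 rows; each row shifts and turns the commanded pose from where the row before left it, along the tool's axes as they then stand; what a row does not reach is not made up. A row lasts 1/12 s, in which the tool goes at most 41.7 mm and 7.16 degrees, less where a joint would pass 70% of its speed; a pose out of reach is approached as far as the arm can. A call with a gripper value outside its range is refused whole. The fingers move at their own pace and stop on an object; the grip force is fixed at half the most. Time passes only in rows, so rows that do not move let the fingers close. It gives the time, the measured TCP pose, the force, the opening and the grip force at its end, in the units of the state.
- manip.state(): the state, without advancing time (a new reading comes with each control period).
- manip.grab_frame(name): name is "scene" or "top" or "wrist"; returns a dict with "image" (420x560x3 uint8, blue, green, red), "fov_y" (degrees; the focal length in pixels is half the picture's height over the tangent of half this angle, whatever the lens; pixels are square), "cx", "cy" (the principal point, pixels), "k1" (the pictures are not rectified: a ray, as slopes to the right and down, at radius r is drawn at 1 + k1 r^2 times it, then the intrinsics apply), "eye" and "rotation" of the camera in the world; the wrist camera has in their place "T_tool_cam" (4x4, takes a point from camera to tool coordinates, whose origin is the TCP and whose axes are the flange's). Camera axes: x right, y down, z forward; pixel columns grow to the right and rows downward; lengths in m; the calibration is good to about 2 mm. A picture is of the moment at which its call begins: read the wrist's pose just before it. There is no depth.
- manip.job_done(): hands the job in; it is judged then, once.
The state is a dict: "time": time; "joint_pos": joint angles; "joint_vel": joint speeds; "joint_efforts": joint torques, N m; "tool_pos": TCP position; "tool_rot": TCP orientation; "contact_force": force on the tool from outside, world axes, zero at the start; "ft_torque": the same for the moment, N m; "gripper_width": opening from 0.0 (shut) to 1.0 (fully open); "grasp_force": force on a finger pad.
Only numpy, scipy, OpenCV 4.12 (cv2) and the standard library are available. Lean on these libraries where they do the work, as an engineer would, in place of code of your own. Each camera call takes 0.05 s, during which the arm holds its last target. There are 200 camera calls.

## Working session

There is one attempt and no reset: what is moved stays moved. The work goes in short steps, Python scripts to look and compute and a tool call to move; the robot and the scene stay as the last step left them, time stands still between calls to the robot, and variables do not carry over. Pictures are saved under pics/ and viewed, at most 10 in all, crops included, and the job is handed in when it is done.

Besides the shell and the picture viewer there is one more tool, called after "Emit:" by a JSON object that holds its "method" and its "body", one argument or row to a line. move_arm: Moves the arm, as the interface text tells. Its arguments: {"type":"object","properties":{"increments":{"type":"array"}},"required":["increments"]}

```bash
ls; mkdir -p pics
python3 - <<'E'
from plant import manip
import cv2,pickle
s=manip.state(); print(s)
for n in("scene","top","wrist"):
    f=manip.grab_frame(n); cv2.imwrite(f"pics/{n}0.png",f["image"]); pickle.dump((s,f),open(f"{n}0.pkl","wb"))
    print(n,{k:v for k,v in f.items() if k!="image"})
E
```

```text
pics
{'time': 0.0, 'joint_pos': array([-1.29299054e+00,  5.33408062e-02,  1.61426273e+00,  1.19086345e-05,
        1.47601530e+00, -1.19015510e-01]), 'joint_vel': array([-5.50065336e-04, -2.07708262e-03, -7.70367589e-04, -1.13962895e-03,
       -6.47606041e-04, -9.51275849e-05]), 'joint_efforts': array([-2.50625862e-04, -3.93677938e+01, -3.70173740e+01, -1.41797859e-04,
        6.89102933e-03, -4.83153954e-06]), 'tool_pos': array([ 0.2413805 , -0.57584217,  0.23009166]), 'tool_rot': array([-1.01036759e-03,  9.80380705e-01,  1.97110749e-01, -7.44415056e-05]), 'contact_force': array([-4.00358063e-04,  7.66308551e-01,  9.25608714e-01]), 'ft_torque': array([ 0.01438324, -0.0216405 ,  0.01912535]), 'grasp_force': 0.0, 'gripper_width': 0.999550399297195}
scene {'fov_y': 43.55297514217697, 'cx': 283.3742819176634, 'cy': 199.45934021212904, 'k1': 0.026649373903047287, 'eye': array([-0.27458014, -0.75832269,  0.72518813]), 'rotation': array([-0.43436517,  0.79739283, -0.36754476,  0.20100354])}
top {'fov_y': 43.1477032756141, 'cx': 269.7717080177059, 'cy': 213.14881597132435, 'k1': -0.2117256735016745, 'eye': array([-0.40605356, -0.58571584,  1.3842685 ]), 'rotation': array([-0.28520865,  0.80588128, -0.49043553,  0.16936462])}
wrist {'fov_y': 69.89152566150833, 'cx': 279.1821843288484, 'cy': 205.346345005601, 'k1': -0.030987004683626442, 'T_tool_cam': array([[ 2.10661956e-04, -9.53228114e-01, -3.02251748e-01,
         7.77182506e-02],
       [ 9.99999656e-01,  4.43112009e-04, -7.00492031e-04,
        -3.95132734e-04],
       [ 8.01660077e-04, -3.02251497e-01,  9.53227879e-01,
        -1.43513263e-01],
       [ 0.00000000e+00,  0.00000000e+00,  0.00000000e+00,
         1.00000000e+00]])}
```

View pics/scene0.png

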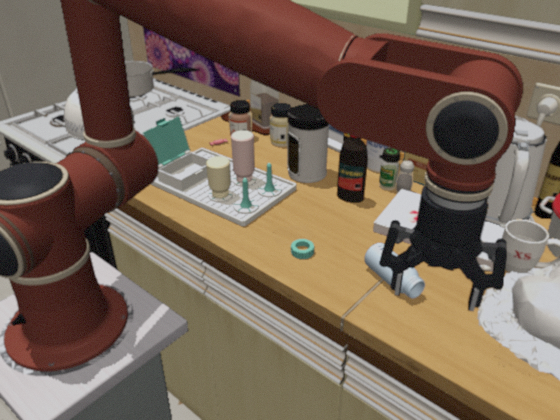

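View pics/top0.png

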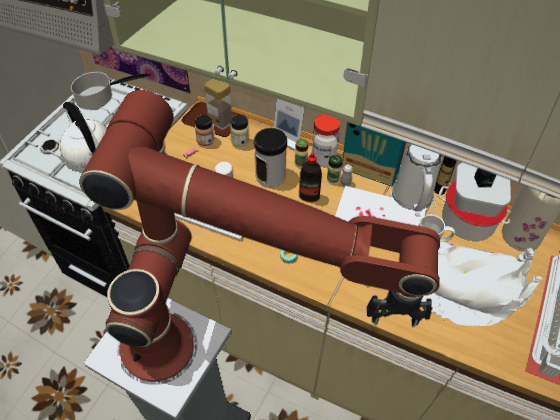

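The scene view shows the rack on the left, with free pegs near (246,195) and (269,178), the cover open at (165,140), the collar at (302,248) and the bottle at (393,270). The top view is mostly blocked by the arm; the collar shows at (288,256).

View pics/wrist0.png

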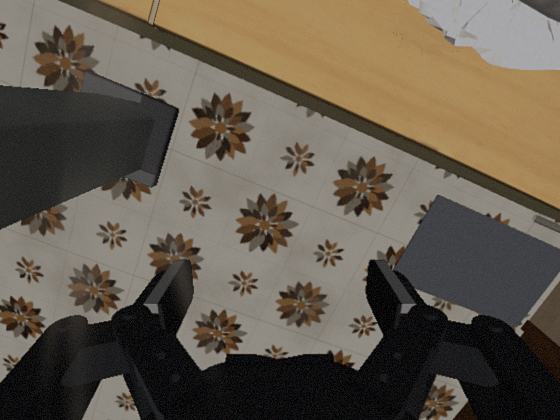

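```bash
cat > h.py <<'E'
import numpy as np,cv2,pickle
from scipy.spatial.transform import Rotation as R
from scipy.optimize import brentq
def q(w): return R.from_quat([w[1],w[2],w[3],w[0]])
def cam(s,f):
    if "T_tool_cam" in f:
        T=f["T_tool_cam"]; r=q(s["tool_rot"]).as_matrix()
        return s["tool_pos"]+r@T[:3,3], r@T[:3,:3]
    return f["eye"], q(f["rotation"]).as_matrix()
def ray(s,f,u,v):
    F=f["image"].shape[0]/2/np.tan(np.radians(f["fov_y"])/2)
    K=np.array([[F,0,f["cx"]],[0,F,f["cy"]],[0,0,1]])
    p=cv2.undistortPoints(np.array([[[u,v]]],float),K,np.array([f["k1"],0,0,0,0.]))[0,0]
    e,r=cam(s,f); d=r@np.array([p[0],p[1],1]); return e,d/np.linalg.norm(d)
def plane(s,f,uv,z):
    e,d=ray(s,f,*uv); return e+d*(z-e[2])/d[2]
def tri(obs):
    A=np.zeros((3,3));b=np.zeros(3);L=[]
    for s,f,uv in obs:
        e,d=ray(s,f,*uv);P=np.eye(3)-np.outer(d,d);A+=P;b+=P@e;L.append((e,P))
    x=np.linalg.solve(A,b); return x,[1000*np.linalg.norm(P@(x-e)) for e,P in L]
def blobs(f,lo,hi,amin=30):
    h=cv2.cvtColor(f["image"],cv2.COLOR_BGR2HSV)
    m=cv2.inRange(h,np.array(lo),np.array(hi))
    c,_=cv2.findContours(m,cv2.RETR_EXTERNAL,cv2.CHAIN_APPROX_NONE)
    return sorted([k for k in c if cv2.contourArea(k)>amin],key=cv2.contourArea,reverse=True)
def shot(n,name=None):
    from plant import manip
    s=manip.state();f=manip.grab_frame(n)
    if name: cv2.imwrite(f"pics/{name}.png",f["image"]);pickle.dump((s,f),open(f"{name}.pkl","wb"))
    return s,f
def load(n): return pickle.load(open(n+".pkl","rb"))
E
python3 - <<'E'
from h import *
np.set_printoptions(precision=3,suppress=True)
for n in("scene0","top0","wrist0"):
    s,f=load(n); h=cv2.cvtColor(f["image"],cv2.COLOR_BGR2HSV)
    for nm,lo,hi in(("mint",(70,70,50),(92,255,255)),("blue",(95,30,120),(115,110,255)),("pink",(165,30,100),(180,110,255)),("yel",(22,50,120),(32,140,255))):
        for c in blobs(f,lo,hi,60)[:5]: print(n,nm,cv2.contourArea(c),np.round(cv2.minAreaRect(c)[0]),np.round(cv2.minAreaRect(c)[1]),cv2.boundingRect(c))
s,f=load("scene0");h=cv2.cvtColor(f["image"],cv2.COLOR_BGR2HSV)
for p in((393,270),(246,195),(302,256),(165,140),(243,155),(218,175)): print(p,h[p[1],p[0]])
for p in((302,248),(288,256)):pass
print(plane(s,f,(302,248),.009), plane(s,f,(246,207),.016),plane(s,f,(269,190),.016))
E
```

```text
scene0 mint 1196.0 [168. 139.] [41. 37.] (144, 117, 44, 48)
scene0 mint 299.0 [302. 248.] [17. 21.] (292, 240, 22, 18)
scene0 mint 108.0 [246. 193.] [ 9. 28.] (241, 179, 10, 29)
scene0 mint 89.5 [269. 177.] [26.  8.] (265, 164, 9, 27)
scene0 pink 479.0 [157.  52.] [35. 22.] (144, 35, 26, 35)
scene0 pink 124.0 [201.  74.] [25. 16.] (193, 61, 17, 26)
scene0 pink 98.5 [178.  51.] [21. 10.] (169, 42, 20, 15)
scene0 yel 4161.5 [242. 387.] [170.  88.] (162, 318, 169, 102)
scene0 yel 738.5 [498.  10.] [20. 85.] (456, 0, 86, 21)
scene0 yel 472.5 [147. 275.] [110.  25.] (110, 233, 80, 84)
scene0 yel 317.5 [218. 177.] [21. 26.] (207, 164, 22, 27)
scene0 yel 143.0 [270. 346.] [162.  13.] (206, 297, 135, 93)
top0 mint 1578.0 [372. 151.] [65. 40.] (344, 123, 61, 58)
top0 mint 69.0 [288. 257.] [16. 10.] (281, 250, 16, 13)
top0 yel 171.0 [216.  86.] [22. 12.] (205, 79, 24, 14)
(393, 270) [106  70  40]
(246, 195) [ 82 103 114]
(302, 256) [ 82 102 100]
(165, 140) [ 82 102 107]
(243, 155) [  6  45 141]
(218, 175) [ 23  62 145]
[ 0.448 -0.197  0.009] [0.478 0.002 0.016] [0.573 0.012 0.016]
```

The wrist view shows only the floor, the counter edge and the fingers, so it needs to move over the counter.

Run:
```python
from h import *
np.set_printoptions(precision=3,suppress=True)
s,f=load("scene0")
for p in((375,252),(393,270),(413,287)): print(p,plane(s,f,p,.029))
c=f["image"][215:335,330:470]; cv2.imwrite("pics/c1.png",cv2.resize(c,None,fx=5,fy=5,interpolation=cv2.INTER_CUBIC)[:600,:700])
print(q(s["tool_rot"]).as_matrix())
```

```text
(375, 252) [ 0.518 -0.338  0.029]
(393, 270) [ 0.491 -0.397  0.029]
(413, 287) [ 0.473 -0.452  0.029]
[[ 0.922  0.386 -0.001]
 [ 0.386 -0.922  0.002]
 [ 0.    -0.002 -1.   ]]
```

View pics/c1.png

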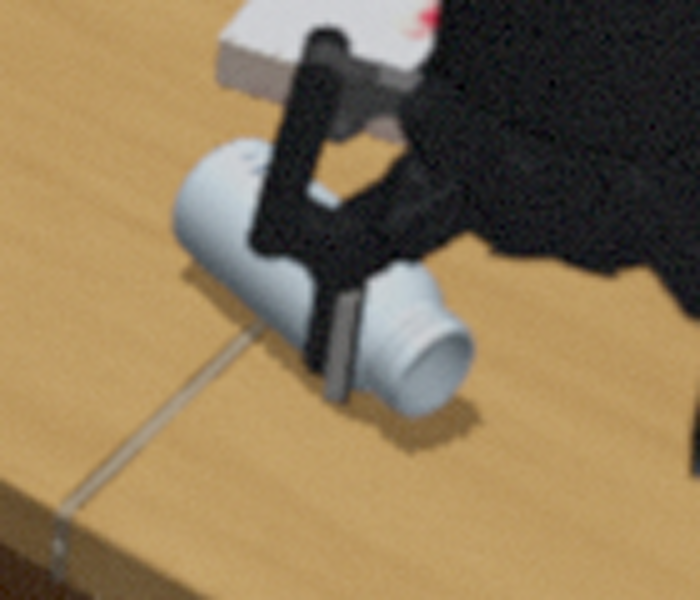

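The crop shows the bottle with its base at upper left and its mouth at lower right (crop 430,380). I'll bring the wrist camera over the worktop.

Emit:
{"method": "move_arm", "body": {
  "increments": [34, -20, -3, 0, 1, 34, -20, -3, 0, 1, 34, -20, -3, 0, 1, 34, -20, -3, 0, 1, 34, -20, -3, 0, 1, 34, -20, 0, 0, 1, 20, -10, 0, 0, 1, 0, 0, 0, 0, 1]
}}

```text
time: 0.82
tool_pos: [0.4001, -0.3666, 0.2462]
tool_rot: [-0.0, 0.98, 0.2, 0.001]
contact_force: [0.8, -0.3, 0.1]
gripper_width: 1.0
grasp_force: 0.0
```

Run:
```python
from h import *
shot("wrist","wrist1"); shot("scene","scene1"); shot("top","top1")
s,f=load("wrist1"); print(s["time"],s["tool_pos"],s["joint_pos"])
```

```text
0.8167 [ 0.40009751 -0.36658218  0.24618744] [-8.79663967e-01 -1.53363361e-01  1.78682742e+00  1.51222073e-03
  1.50843093e+00  2.89058259e-01]
```

View pics/wrist1.png

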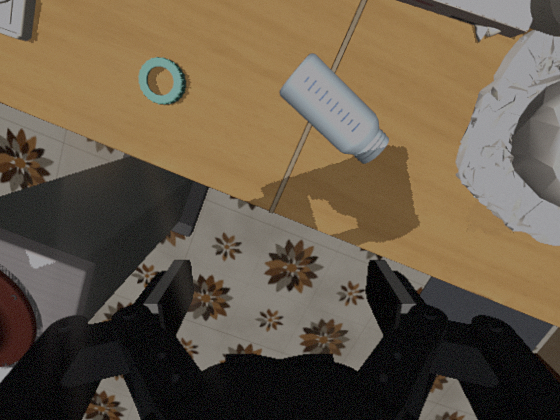

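The wrist view shows the collar at (162,81), and the bottle with its base at (293,73) and mouth at (373,150).

Run:
```python
from h import *
np.set_printoptions(precision=4,suppress=True)
W=load("wrist1");S=load("scene1");T=load("top1")
def bot(sf,roi):
    s,f=sf;h=cv2.cvtColor(f["image"],cv2.COLOR_BGR2HSV)
    m=cv2.inRange(h,(95,25,60),(118,255,255));z=np.zeros_like(m);x,y,w,hh=roi;z[y:y+hh,x:x+w]=m[y:y+hh,x:x+w]
    z=cv2.morphologyEx(z,cv2.MORPH_CLOSE,np.ones((5,5)))
    c=max(cv2.findContours(z,0,1)[0],key=cv2.contourArea);P=c[:,0,:].astype(float)
    box=cv2.minAreaRect(c);pts=cv2.boxPoints(box)
    d=[np.linalg.norm(pts[1]-pts[0]),np.linalg.norm(pts[2]-pts[1])]
    if d[0]<d[1]: e=[(pts[0]+pts[1])/2,(pts[2]+pts[3])/2]
    else: e=[(pts[1]+pts[2])/2,(pts[3]+pts[0])/2]
    e.sort(key=lambda a:a[1]); return e,box
for n,sf,roi in(("w",W,(265,40,135,130)),("s",S,(355,235,80,70))):
    e,box=bot(sf,roi);print(n,e,box[1:]);print([plane(*sf,p,.029) for p in e])
mw=blobs(W[1],(70,70,50),(92,255,255))[0];ms=[c for c in blobs(S[1],(70,70,50),(92,255,255)) if 280<c[0,0,0]<330]
cw=cv2.fitEllipse(mw)[0];cs=cv2.fitEllipse(ms[0])[0];print(cw,cs,tri([(*W,cw),(*S,cs)]),plane(*W,cw,.009))
for p in ((293,73),(370,150),(345,126)): print(plane(*W,p,.029))
for c in blobs(S[1],(70,70,50),(92,255,255)): print(cv2.boundingRect(c))
for c in blobs(T[1],(70,70,50),(92,255,255)): print("T",cv2.boundingRect(c))
print(q(W[0]["tool_rot"]).as_matrix())
```

```text
w [array([293.5,  70.5], dtype=float32), array([377., 154.], dtype=float32)] ((118.08683013916016, 52.325897216796875), 45.0)
[array([ 0.5169, -0.3333,  0.029 ]), array([ 0.4717, -0.4627,  0.029 ])]
s [array([369.3707, 249.1983], dtype=float32), array([419.8914, 291.9465], dtype=float32)] ((66.17971801757812, 26.601078033447266), 40.23635482788086)
[array([ 0.5179, -0.3242,  0.029 ]), array([ 0.4688, -0.4693,  0.029 ])]
(160.60317993164062, 80.26396179199219) (302.111572265625, 248.52284240722656) (array([ 0.4492, -0.1936,  0.0065]), [np.float64(2.363184446750755), np.float64(2.363184446750571)]) [ 0.4486 -0.1922  0.009 ]
[ 0.5143 -0.3338  0.029 ]
[ 0.4726 -0.4527  0.029 ]
[ 0.4857 -0.4127  0.029 ]
(408, 84, 96, 92)
(144, 117, 44, 50)
(292, 240, 22, 18)
(241, 179, 10, 29)
(265, 164, 9, 27)
T (345, 124, 59, 45)
T (281, 248, 16, 15)
T (232, 206, 9, 19)
[[ 0.9203  0.3912  0.001 ]
 [ 0.3912 -0.9203  0.0012]
 [ 0.0014 -0.0007 -1.    ]]
```

Emit:
{"method": "move_arm", "body": {
  "increments": [35, 12, 0, 0, 1, 35, 12, 0, 0, 1, 33, 11, 0, 0, 1, 0, 0, 20, -0.12, 1, 0, 0, 20, -0.12, 1, 0, 0, 20, -0.12, 1, 0, 0, 20, -0.12, 1, 0, 0, 20, -0.12, 1]
}}

```text
time: 1.63
tool_pos: [0.5054, -0.364, 0.1449]
tool_rot: [-0.0, 0.877, 0.48, -0.0]
contact_force: [0.2, -0.3, -1.3]
gripper_width: 1.001
grasp_force: 0.0
```

Emit:
{"method": "move_arm", "body": {
  "increments": [0, 0, 20, -0.12, 1, 0, 0, 20, -0.113, 1, 0, 0, 0, 0, 1, 0, 0, 0, 0, 1]
}}

```text
time: 1.97
tool_pos: [0.5048, -0.363, 0.1047]
tool_rot: [-0.002, 0.818, 0.575, -0.0]
contact_force: [0.6, -0.6, -0.3]
gripper_width: 1.0
grasp_force: 0.0
```

Run:
```python
from h import *
np.set_printoptions(precision=4,suppress=True)
s,f=shot("wrist","wrist2");print(s["tool_pos"]);M=q(s["tool_rot"]).as_matrix();print(M)
h=cv2.cvtColor(f["image"],cv2.COLOR_BGR2HSV);m=cv2.inRange(h,(95,25,60),(118,255,255));m=cv2.morphologyEx(m,cv2.MORPH_OPEN,np.ones((5,5)))
c=max(cv2.findContours(m,0,1)[0],key=cv2.contourArea);print(cv2.boundingRect(c),cv2.minAreaRect(c))
pts=c[:,0,:]
for r in range(cv2.boundingRect(c)[1],400,25):
    x=np.where(m[r])[0]
    if len(x)>20: a,b=plane(s,f,(x[0],r),.029),plane(s,f,(x[-1],r),.029);print(r,x[0],x[-1],M.T@((a+b)/2-s["tool_pos"]),np.linalg.norm(a-b))
```

```text
[ 0.5048 -0.363   0.1047]
[[ 0.339   0.9408 -0.0028]
 [ 0.9408 -0.339   0.0023]
 [ 0.0012 -0.0034 -1.    ]]
(301, 276, 9, 8) ((305.0, 279.5), (7.0, 8.0), 90.0)
```

Emit:
{"method": "move_arm", "body": {
  "increments": [3, 1, 30, 0, 1, 2, 0, 30, 0, 1, 0, 0, 20, 0, 1, 0, 0, 14, 0, 1, 0, 0, 0, 0, 1, 0, 0, 0, 0, 0.3, 0, 0, 0, 0, 0.3, 0, 0, 0, 0, 0.3]
}}

```text
time: 2.68
tool_pos: [0.5109, -0.3599, 0.0159]
tool_rot: [0.003, 0.817, 0.577, 0.001]
contact_force: [0.6, -0.5, 0.3]
gripper_width: 0.663
grasp_force: 63.7
```

Emit:
{"method": "move_arm", "body": {
  "increments": [0, 0, 0, 0, 0.3, 0, 0, 0, 0, 0.3, 0, 0, 0, 0, 0.3, 0, 0, 0, 0, 0.3]
}}

```text
time: 3.02
tool_pos: [0.5109, -0.3598, 0.0156]
tool_rot: [0.003, 0.817, 0.577, 0.001]
contact_force: [-0.7, 0.2, 6.4]
gripper_width: 0.666
grasp_force: 64.3
```

Emit:
{"method": "move_arm", "body": {
  "increments": [0, 0, -41, 0, 0.3, 0, 0, -41, 0, 0.3, 0, 0, -41, 0, 0.3, 0, 0, -41, 0, 0.3, 0, 0, -30, 0, 0.3, 0, 0, 0, 0, 0.3]
}}

```text
time: 3.52
tool_pos: [0.5124, -0.361, 0.2173]
tool_rot: [0.008, 0.817, 0.577, 0.002]
contact_force: [1.3, -1.0, 0.3]
gripper_width: 0.669
grasp_force: 64.6
```

Run:
```python
from h import *
a=shot("scene","scene3");b=shot("wrist","wrist3");print(a[0]["tool_pos"],a[0]["gripper_width"],a[0]["joint_pos"],a[0]["contact_force"],a[0]["ft_torque"])
i=np.hstack([a[1]["image"][0:420,300:560],b[1]["image"][:,:]]);cv2.imwrite("pics/m3.png",cv2.resize(i,(800,410)))
```

```text
[ 0.51242433 -0.36101549  0.21730561] 0.6685066379205289 [-7.32406091e-01  5.48794488e-02  1.63417908e+00 -5.30065588e-06
  1.43578359e+00 -3.91344334e-01] [ 1.33339368 -0.98443583  0.27438208] [-0.01137073 -0.05149075  0.02494394]
```

View pics/m3.png

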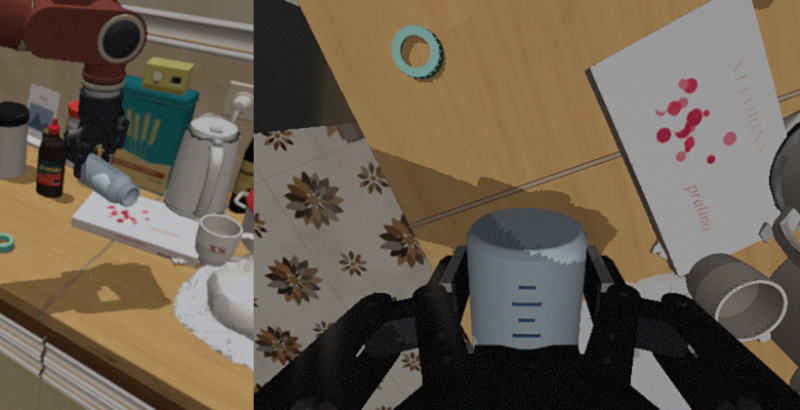

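The bottle is firmly held and still horizontal. The tool can only point down, so I have to pivot the bottle in the pads. I'll press its lower lip against the counter's front edge and swing the tool up and over.

Run:
```python
from h import *
np.set_printoptions(precision=4,suppress=True)
for n,xs in(("wrist1",(20,100,240,440,520)),("wrist0",(200,300,400,500))):
    s,f=load(n);h=cv2.cvtColor(f["image"],cv2.COLOR_BGR2HSV);m=cv2.inRange(h,(8,90,90),(25,255,255));m=cv2.morphologyEx(m,cv2.MORPH_OPEN,np.ones((3,3)))
    for x in xs:
        r=np.where(m[:,x])[0]
        # first long gap after wood
        g=[r[i] for i in range(len(r)-1) if r[i+1]-r[i]>4]+[r[-1]]
        print(n,x,g[:4],[plane(s,f,(x,y),0.)[:2] for y in g[:3]])
s,f=load("wrist1"); print("cloth",plane(s,f,(460,180),.0))
s,f=load("scene3");h=cv2.cvtColor(f["image"],cv2.COLOR_BGR2HSV);m=cv2.inRange(h,(95,20,60),(118,255,255));z=np.zeros_like(m);z[150:225,375:450]=m[150:225,375:450]
c=max(cv2.findContours(z,0,1)[0],key=cv2.contourArea);b=cv2.minAreaRect(c);print(b,cv2.boxPoints(b))
# expected pixel line for horizontal bottle
F=420/2/np.tan(np.radians(f["fov_y"])/2);e,r=cam(s,f)
M=q(s["tool_rot"]).as_matrix();g=s["tool_pos"]-M[:,2]*.022
for t in(0,15,30,45):
    u=-M[:,0]*np.cos(np.radians(t))+np.array([0,0,-1])*np.sin(np.radians(t))
    o=[]
    for d in(-.025,.105):
        p=r.T@(g+u*d-e);o.append((F*p[:2]/p[2]+[f["cx"],f["cy"]]).round(1))
    print(t,o)
```

```text
wrist1 20 [np.int64(110), np.int64(165)] [array([ 0.3458, -0.0311]), array([ 0.2741, -0.0422])]
wrist1 100 [np.int64(143), np.int64(410)] [array([ 0.3449, -0.1373]), array([-0.1229, -0.2384])]
wrist1 240 [np.int64(199)] [array([ 0.3454, -0.3313])]
wrist1 440 [np.int64(279)] [array([ 0.3459, -0.6492])]
wrist1 520 [np.int64(36), np.int64(311)] [array([ 0.6635, -0.5638]), array([ 0.346, -0.8  ])]
wrist0 200 [np.int64(44), np.int64(128), np.int64(196), np.int64(333)] [array([ 0.3447, -0.4346]), array([ 0.2569, -0.4641]), array([ 0.1754, -0.4911])]
wrist0 300 [np.int64(88), np.int64(160), np.int64(308)] [array([ 0.3451, -0.5574]), array([ 0.2681, -0.5915]), array([ 0.0694, -0.6798])]
wrist0 400 [np.int64(134)] [array([ 0.3447, -0.691 ])]
wrist0 500 [np.int64(180)] [array([ 0.3454, -0.8398])]
cloth [ 0.4855 -0.5924  0.    ]
((411.4249267578125, 186.064697265625), (67.37582397460938, 31.3331241607666), 35.21759033203125) [[374.8683 179.4365]
 [392.9376 153.8384]
 [447.9815 192.6929]
 [429.9122 218.291 ]]
0 [array([385.7, 164.2]), array([434.1, 195.5])]
15 [array([386.4, 161.4]), array([430.3, 207.7])]
30 [array([387.6, 159.2]), array([424. , 216.6])]
45 [array([389.2, 157.6]), array([416. , 221.9])]
```

Emit:
{"method": "move_arm", "body": {
  "increments": [-19.3, -32.6, 0, 0, 0.3, -19.3, -32.6, 0, 0, 0.3, -19.3, -32.6, 0, 0, 0.3, -19.3, -32.6, 0, 0, 0.3, -19.3, -32.6, 0, 0, 0.3, -19.3, -32.6, 0, 0, 0.3, -19.3, -32.6, 0, 0, 0.3, -19.3, -32.6, 0, 0, 0.3]
}}

```text
time: 4.28
tool_pos: [0.2095, -0.415, 0.2038]
tool_rot: [-0.002, 0.817, 0.577, 0.001]
contact_force: [-0.1, -1.2, -1.1]
gripper_width: 0.664
grasp_force: 64.6
```

Emit:
{"method": "move_arm", "body": {
  "increments": [0, 0, 13, -0.1195, 0.3, 0, 0, 13, -0.1195, 0.3, 0, 0, 13, -0.1195, 0.3, 0, 0, 13, -0.1195, 0.3, 0, 0, 13, -0.1195, 0.3, 0, 0, 13, -0.1195, 0.3, 0, 0, 13, -0.1195, 0.3, 0, 0, 13, -0.1195, 0.3]
}}

```text
time: 4.95
tool_pos: [0.211, -0.4145, 0.0992]
tool_rot: [-0.002, 0.457, 0.889, 0.002]
contact_force: [0.2, -0.4, -0.9]
gripper_width: 0.663
grasp_force: 64.7
```

Emit:
{"method": "move_arm", "body": {
  "increments": [0, 0, 11, -0.1195, 0.3, 0, 0, 11, -0.1195, 0.3, 0, 0, 11, -0.1195, 0.3, 0, 0, 11, -0.1195, 0.3, 0, 0, 11, -0.1195, 0.3, 0, 0, 11, -0.1195, 0.3, 0, 0, 11, -0.1195, 0.3, 0, 0, 8, -0.1195, 0.3]
}}

```text
time: 5.62
tool_pos: [0.2107, -0.4137, 0.0141]
tool_rot: [-0.001, -0.003, 1.0, 0.003]
contact_force: [-1.0, 0.3, -0.3]
gripper_width: 0.67
grasp_force: 64.7
```

Emit:
{"method": "move_arm", "body": {
  "increments": [0, 0, 0, 0, 0.3]
}}

```text
time: 5.7
tool_pos: [0.2104, -0.4127, 0.0133]
tool_rot: [-0.001, -0.001, 1.0, 0.004]
contact_force: [-0.4, 0.1, -0.9]
gripper_width: 0.66
grasp_force: 64.6
```

Run:
```python
from h import *
np.set_printoptions(precision=4,suppress=True)
a=shot("scene","scene4");s,f=a;print(s["tool_pos"],s["joint_pos"],s["ft_torque"]);M=q(s["tool_rot"]).as_matrix();print(M)
h=cv2.cvtColor(f["image"],cv2.COLOR_BGR2HSV);m=cv2.inRange(h,(95,20,60),(118,255,255));m=cv2.morphologyEx(m,cv2.MORPH_OPEN,np.ones((3,3)))
for c in sorted(cv2.findContours(m,0,1)[0],key=cv2.contourArea)[-4:]: print(cv2.contourArea(c),cv2.minAreaRect(c))
F=420/2/np.tan(np.radians(f["fov_y"])/2);e,r=cam(s,f);g=s["tool_pos"]-M[:,2]*.0134
for t in(0,10,20):
    u=-M[:,0]*np.cos(np.radians(t))+np.array([0,0,-1])*np.sin(np.radians(t))
    print(t,[(F*(r.T@(g+u*d-e))[:2]/(r.T@(g+u*d-e))[2]+[f["cx"],f["cy"]]).round(1) for d in(-.026,.104)])
cv2.imwrite("pics/c4.png",cv2.resize(f["image"][200:350,220:420],(800,600)))
```

```text
[ 0.2104 -0.4127  0.0133] [-1.2602 -0.081   2.1393 -0.0001  1.0914 -2.8329] [-0.0545 -0.0058 -0.0706]
[[-1.     -0.002  -0.0025]
 [-0.002   1.      0.0076]
 [ 0.0025  0.0076 -1.    ]]
17.5 ((342.5, 319.0), (4.0, 7.0), 90.0)
128.5 ((352.5, 329.5), (13.0, 13.0), 90.0)
460.0 ((339.46551513671875, 120.58619689941406), (26.554433822631836, 23.026222229003906), 21.801410675048828)
920.5 ((311.8846130371094, 362.576904296875), (37.4422607421875, 32.44995880126953), 56.30992889404297)
0 [array([304.3, 368.3]), array([349.3, 323.7])]
10 [array([304.5, 366.3]), array([348.1, 331.3])]
20 [array([305. , 364.1]), array([346. , 339.5])]
```

View pics/c4.png

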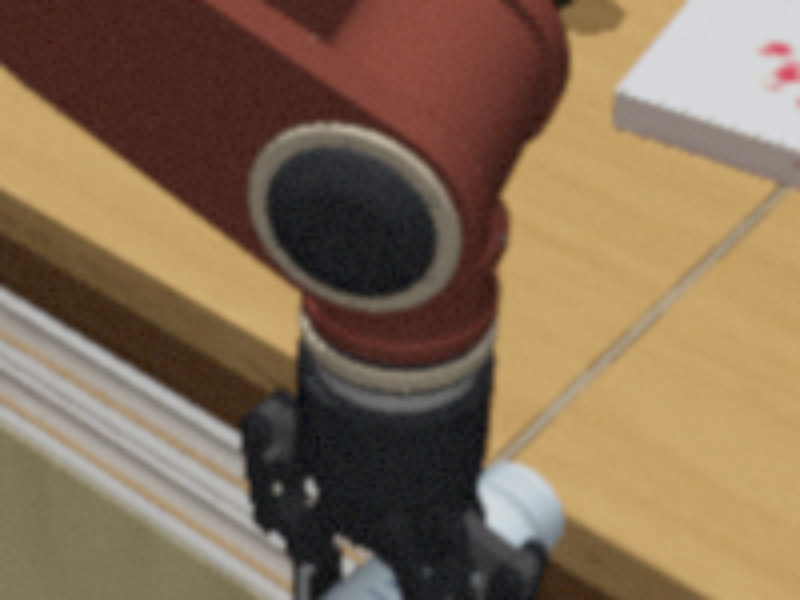

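The mouth, at crop (525,505), is just in front of the counter edge. I'll lower 4 mm and press gently.

Emit:
{"method": "move_arm", "body": {
  "increments": [-13, 0, 4, 0, 0.3, -12, 0, 0, 0, 0.3, -3, 0, 0, 0, 0.3, -3, 0, 0, 0, 0.3, -3, 0, 0, 0, 0.3]
}}

```text
time: 6.17
tool_pos: [0.2459, -0.4164, 0.0136]
tool_rot: [-0.0, 0.0, 1.0, -0.0]
contact_force: [-0.7, 0.2, -0.3]
gripper_width: 0.665
grasp_force: 64.7
```

Emit:
{"method": "move_arm", "body": {
  "increments": [-2, 0, 0, 0, 0.3]
}}

```text
time: 6.25
tool_pos: [0.2479, -0.4164, 0.0136]
tool_rot: [0.0, -0.0, 1.0, -0.0]
contact_force: [0.2, -0.5, -1.2]
gripper_width: 0.669
grasp_force: 64.7
```

Emit:
{"method": "move_arm", "body": {
  "increments": [-2, 0, 0, 0, 0.3]
}}

```text
time: 6.33
tool_pos: [0.2497, -0.4164, 0.0135]
tool_rot: [-0.0, 0.0, 1.0, -0.0]
contact_force: [0.5, 0.8, -1.3]
gripper_width: 0.667
grasp_force: 64.7
```

Emit:
{"method": "move_arm", "body": {
  "increments": [12, 0, 0, 0, 0.3, 10, 0, 0, 0, 0.3, 0, 0, 5, 0, 0.3, 0, 0, 4, 0, 0.3, -8, 0, 0, 0, 0.3, -5, 0, 0, 0, 0.3]
}}

```text
time: 6.83
tool_pos: [0.2384, -0.4159, 0.0036]
tool_rot: [-0.004, -0.001, 1.0, 0.001]
contact_force: [-25.9, -1.2, 4.5]
gripper_width: 0.666
grasp_force: 65.2
```

Emit:
{"method": "move_arm", "body": {
  "increments": [-3, 0, 0, 0, 0.3, -3, 0, 0, 0, 0.3]
}}

```text
time: 7.0
tool_pos: [0.2386, -0.4162, 0.0034]
tool_rot: [-0.011, -0.003, 1.0, 0.001]
contact_force: [-46.3, -2.9, 10.2]
gripper_width: 0.668
grasp_force: 65.7
```

Emit:
{"method": "move_arm", "body": {
  "increments": [-2, 0, 0, 0, 0.3]
}}

```text
time: 7.08
tool_pos: [0.2386, -0.4162, 0.0033]
tool_rot: [-0.014, -0.003, 1.0, 0.001]
contact_force: [-52.2, -3.2, 11.7]
gripper_width: 0.664
grasp_force: 65.8
```

Emit:
{"method": "move_arm", "body": {
  "increments": [-2, 0, 0, 0, 0.3]
}}

```text
time: 7.17
tool_pos: [0.2387, -0.4162, 0.0031]
tool_rot: [-0.016, -0.003, 1.0, 0.002]
contact_force: [-59.7, -3.8, 13.1]
gripper_width: 0.663
grasp_force: 66.0
```

Pressed down like this, friction at the edge jams it. I'll raise the tool so friction pulls the mouth down instead.

Emit:
{"method": "move_arm", "body": {
  "increments": [0, 0, -4, 0, 0.3]
}}

```text
time: 7.25
tool_pos: [0.2392, -0.416, 0.0065]
tool_rot: [-0.015, -0.003, 1.0, 0.002]
contact_force: [-46.6, -3.3, 8.3]
gripper_width: 0.665
grasp_force: 65.5
```

Emit:
{"method": "move_arm", "body": {
  "increments": [0, 0, -4, 0, 0.3]
}}

```text
time: 7.33
tool_pos: [0.2402, -0.4159, 0.0107]
tool_rot: [-0.013, -0.002, 1.0, 0.002]
contact_force: [-30.0, 0.6, 3.1]
gripper_width: 0.66
grasp_force: 65.1
```

Emit:
{"method": "move_arm", "body": {
  "increments": [0, 0, -4, 0, 0.3]
}}

```text
time: 7.42
tool_pos: [0.2428, -0.4159, 0.0149]
tool_rot: [-0.01, -0.001, 1.0, 0.002]
contact_force: [-23.5, -5.6, 1.9]
gripper_width: 0.663
grasp_force: 65.1
```

Run:
```python
from plant import manip
s=manip.state();print(s["contact_force"],s["ft_torque"],s["tool_pos"])
```

```text
[-23.45884108  -5.57692517   1.85753633] [-1.13231547  4.2038346  -0.53529755] [ 0.24281874 -0.41593826  0.01494498]
```

Emit:
{"method": "move_arm", "body": {
  "increments": [-1, 0, -5, 0, 0.3, -1.5, 0, -5, 0, 0.3]
}}

```text
time: 7.58
tool_pos: [0.249, -0.4161, 0.0255]
tool_rot: [-0.005, -0.0, 1.0, 0.001]
contact_force: [-12.8, -1.6, 0.3]
gripper_width: 0.665
grasp_force: 64.6
```

Emit:
{"method": "move_arm", "body": {
  "increments": [-2, 0, -5, 0, 0.3, -2, 0, -5, 0, 0.3]
}}

```text
time: 7.75
tool_pos: [0.255, -0.4162, 0.0357]
tool_rot: [-0.003, -0.0, 1.0, 0.0]
contact_force: [-6.5, -0.9, -1.4]
gripper_width: 0.662
grasp_force: 64.4
```

Run:
```python
from h import *
np.set_printoptions(precision=4,suppress=True)
s,f=shot("scene","scene5");print(s["tool_pos"],s["contact_force"],s["ft_torque"]);M=q(s["tool_rot"]).as_matrix()
h=cv2.cvtColor(f["image"],cv2.COLOR_BGR2HSV);m=cv2.inRange(h,(95,20,60),(118,255,255));m=cv2.morphologyEx(m,cv2.MORPH_OPEN,np.ones((3,3)))
for c in sorted(cv2.findContours(m,0,1)[0],key=cv2.contourArea)[-4:]: print(cv2.contourArea(c),cv2.minAreaRect(c))
F=420/2/np.tan(np.radians(f["fov_y"])/2);e,r=cam(s,f);g=s["tool_pos"]-M[:,2]*.0134
for t in(0,10,20,30,40):
    u=-M[:,0]*np.cos(np.radians(t))+np.array([0,0,-1])*np.sin(np.radians(t))
    print(t,[(F*(r.T@(g+u*d-e))[:2]/(r.T@(g+u*d-e))[2]+[f["cx"],f["cy"]]).round(1) for d in(-.026,.104)])
```

```text
[ 0.255  -0.4162  0.0357] [-6.5275 -0.9091 -1.3966] [0.035  1.6307 0.0631]
4.0 ((375.0, 145.0), (2.0, 2.0), 90.0)
6.0 ((357.0, 318.5), (3.0, 2.0), 90.0)
457.0 ((339.9310607910156, 120.67240905761719), (25.625957489013672, 23.211915969848633), 21.801406860351562)
1003.5 ((328.4000244140625, 338.8000183105469), (35.7770881652832, 35.7770881652832), 63.43495178222656)
0 [array([322.9, 343.8]), array([365.7, 302.2])]
10 [array([323.1, 341.8]), array([364.3, 309.9])]
20 [array([323.7, 339.5]), array([362.1, 318.1])]
30 [array([324.5, 337.1]), array([359.1, 326.7])]
40 [array([325.5, 334.7]), array([355.4, 335.5])]
```

It is pivoting now, with the tilt near 20° and the force low. I'll continue along the arc.

Emit:
{"method": "move_arm", "body": {
  "increments": [-3, 0, -4.6, 0, 0.3, -3.3, 0, -4.4, 0, 0.3, -3.5, 0, -4.2, 0, 0.3, -3.8, 0, -4.1, 0, 0.3, -4, 0, -3.9, 0, 0.3, -4.2, 0, -3.6, 0, 0.3, -4.4, 0, -3.4, 0, 0.3, -4.6, 0, -3.2, 0, 0.3]
}}

```text
time: 8.47
tool_pos: [0.2865, -0.4159, 0.0675]
tool_rot: [-0.003, -0.001, 1.0, 0.001]
contact_force: [-7.1, 1.6, 1.2]
gripper_width: 0.663
grasp_force: 63.2
```

```bash
cat > tilt.py <<'E'
from h import *
import sys
np.set_printoptions(precision=4,suppress=True)
s,f=shot("scene",sys.argv[1]);print(s["time"],s["tool_pos"],s["contact_force"],s["ft_torque"],s["joint_pos"]);M=q(s["tool_rot"]).as_matrix()
F=420/2/np.tan(np.radians(f["fov_y"])/2);e,r=cam(s,f);g=s["tool_pos"]-M[:,2]*.0134
for t in range(30,100,15):
    u=-M[:,0]*np.cos(np.radians(t))+np.array([0,0,-1])*np.sin(np.radians(t))
    print(t,[(F*(r.T@(g+u*d-e))[:2]/(r.T@(g+u*d-e))[2]+[f["cx"],f["cy"]]).round(1) for d in(-.026,.104)])
x,y=[int(v) for v in sys.argv[2:4]];cv2.imwrite("pics/%s.png"%sys.argv[1],cv2.resize(f["image"][y:y+150,x:x+150],(600,600)))
E
python3 tilt.py scene6 280 220
```

```text
8.4667 [ 0.2865 -0.4159  0.0675] [-7.1222  1.5713  1.2342] [0.1776 1.5384 0.0401] [-1.1124 -0.0686  2.0219 -0.0051  1.1921 -2.6828]
30 [array([336.6, 312.7]), array([369.8, 305. ])]
45 [array([338.2, 309. ]), array([363.9, 318.2])]
60 [array([340.2, 305.5]), array([356.8, 331. ])]
75 [array([342.5, 302.3]), array([348.8, 342.7])]
90 [array([344.8, 299.8]), array([340.2, 352.7])]
```

View pics/scene6.png

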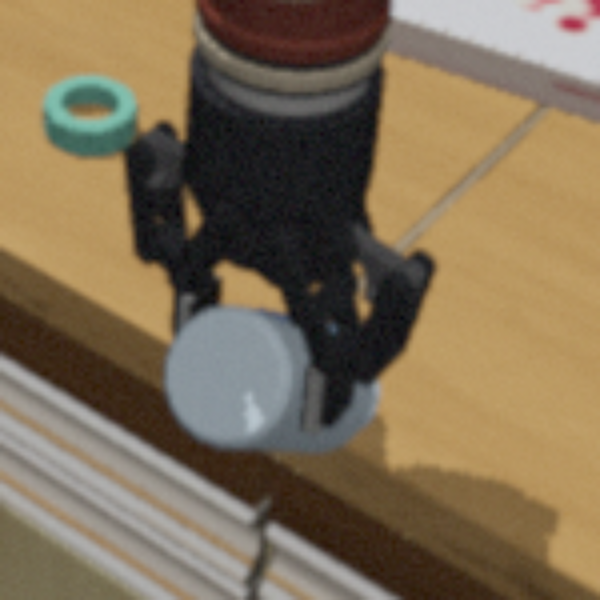

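The crop shows the base disc at (240,378) and the bottle tilted about 45–50° over the edge. I'll continue the swing.

Emit:
{"method": "move_arm", "body": {
  "increments": [-4.8, 0, -3, 0, 0.3, -5, 0, -2.8, 0, 0.3, -5.1, 0, -2.5, 0, 0.3, -5.2, 0, -2.3, 0, 0.3, -5.4, 0, -2, 0, 0.3, -5.5, 0, -1.7, 0, 0.3]
}}

```text
time: 9.02
tool_pos: [0.3197, -0.4164, 0.0823]
tool_rot: [0.0, -0.0, 1.0, -0.0]
contact_force: [0.7, -0.7, -0.8]
gripper_width: 0.664
grasp_force: 63.7
```

Emit:
{"method": "move_arm", "body": {
  "increments": [-5.5, 0, -1.4, 0, 0.3, -5.5, 0, -1.2, 0, 0.3, -5.5, 0, -0.8, 0, 0.3]
}}

```text
time: 9.27
tool_pos: [0.336, -0.4163, 0.0855]
tool_rot: [0.0, -0.0, 1.0, -0.0]
contact_force: [-0.1, -0.7, -1.9]
gripper_width: 0.667
grasp_force: 63.7
```

Emit:
{"method": "move_arm", "body": {
  "increments": [-5.5, 0, -0.5, 0, 0.3, -5.5, 0, -0.2, 0, 0.3]
}}

```text
time: 9.43
tool_pos: [0.3469, -0.4163, 0.0861]
tool_rot: [-0.0, -0.0, 1.0, 0.0]
contact_force: [-0.1, -0.2, -1.2]
gripper_width: 0.664
grasp_force: 63.7
```

Run:
```python
from h import *
s,f=shot("scene","scene7");print(s["tool_pos"],s["contact_force"],s["ft_torque"])
h=cv2.cvtColor(f["image"],cv2.COLOR_BGR2HSV);m=cv2.inRange(h,(95,20,60),(118,255,255));m=cv2.morphologyEx(m,cv2.MORPH_OPEN,np.ones((3,3)))
for c in sorted(cv2.findContours(m,0,1)[0],key=cv2.contourArea)[-4:]: print(cv2.contourArea(c),cv2.minAreaRect(c),cv2.boundingRect(c))
```

```text
[ 0.34694928 -0.41627338  0.08608726] [-0.06186512 -0.21666318 -1.23065674] [-0.01975301  0.04951032 -0.01091735]
74.0 ((387.2382507324219, 295.7960205078125), (6.549175262451172, 19.947946548461914), 32.7352294921875) (380, 287, 13, 17)
924.0 ((361.35797119140625, 287.27239990234375), (35.30611038208008, 31.688169479370117), 3.5763344764709473) (344, 271, 35, 34)
```

Contact was lost as the lip popped over the edge. The tilt is enough for the peg itself to finish the turn, with a long lever, so I'll move near the rack with the mouth direction at −45°.

Emit:
{"method": "move_arm", "body": {
  "increments": [0, 0, -40, 0, 0.3, 0, 0, -40, 0, 0.3, 0, 0, -40, 0, 0.3, 0, 0, -40, 0, 0.3, -7, 38, -5, 0, 0.3, -7, 38, -5, 0, 0.3, -7, 38, -5, 0, 0.3, -7, 38, -5, 0, 0.3]
}}

```text
time: 10.15
tool_pos: [0.3743, -0.2629, 0.2665]
tool_rot: [0.0, 0.001, 1.0, -0.0]
contact_force: [1.2, 0.1, -0.9]
gripper_width: 0.666
grasp_force: 64.5
```

Emit:
{"method": "move_arm", "body": {
  "increments": [-6, 38, 0, 0, 0.3, -6, 38, 0, 0, 0.3, -6, 38, 0, 0, 0.3, -6, 38, 0, 0, 0.3, 0, 0, 0, 0.12, 0.3, 0, 0, 0, 0.12, 0.3, 0, 0, 0, 0.12, 0.3, 0, 0, 0, 0.12, 0.3]
}}

```text
time: 10.82
tool_pos: [0.3983, -0.1118, 0.266]
tool_rot: [-0.0, 0.24, 0.971, -0.0]
contact_force: [0.2, -0.0, -1.3]
gripper_width: 0.663
grasp_force: 64.5
```

Emit:
{"method": "move_arm", "body": {
  "increments": [0, 0, 0, 0.12, 0.3, 0, 0, 0, 0.12, 0.3, 0, 0, 0, 0.065, 0.3, 0, 0, 0, 0, 0.3]
}}

```text
time: 11.15
tool_pos: [0.3983, -0.1122, 0.266]
tool_rot: [-0.0, 0.383, 0.924, -0.0]
contact_force: [0.4, -0.3, -1.4]
gripper_width: 0.658
grasp_force: 64.5
```

Run:
```python
from h import *
np.set_printoptions(precision=4,suppress=True)
a=shot("scene","scene8");b=shot("wrist","wrist8");t=shot("top","top8");s=b[0];print(s["tool_pos"],s["joint_pos"]);print(q(s["tool_rot"]).as_matrix())
for n,sf in(("s",a),("w",b),("t",t)):
    for c in blobs(sf[1],(72,60,40),(92,255,255),15)[:8]: print(n,cv2.contourArea(c),cv2.boundingRect(c))
i=np.hstack([cv2.resize(a[1]["image"][60:340,100:380],(420,420)),b[1]["image"]]);i=cv2.resize(i,(800,343));cv2.imwrite("pics/m8.png",i)
```

```text
[ 0.3983 -0.1122  0.266 ] [-0.455  -0.5062  2.0275 -0.      1.6205 -1.2424]
[[-0.7086  0.7056 -0.0002]
 [ 0.7056  0.7086  0.0001]
 [ 0.0002 -0.0001 -1.    ]]
s 5258.5 (405, 83, 99, 101)
s 1349.0 (144, 117, 45, 50)
s 319.5 (291, 239, 23, 20)
s 129.0 (241, 178, 10, 30)
s 105.5 (264, 163, 11, 29)
w 622.5 (419, 177, 58, 43)
w 585.5 (373, 130, 51, 45)
t 1586.5 (343, 124, 62, 61)
t 169.5 (281, 248, 16, 15)
t 67.5 (232, 206, 9, 19)
```

View pics/m8.png

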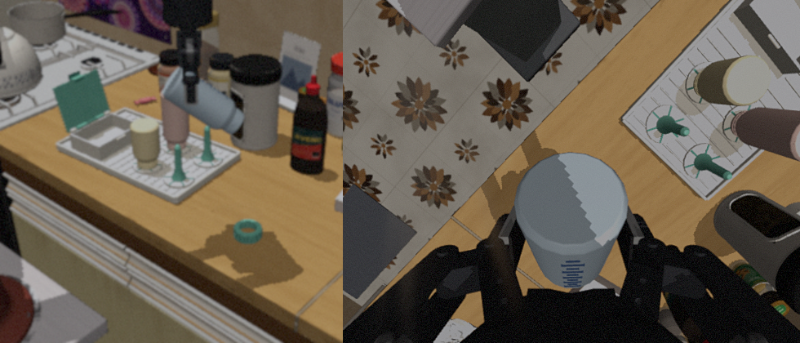

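The mosaic shows the bottle in side profile, tilted, with its base at (178,90) and mouth at (235,130). The wrist half clearly shows both free pegs with tips near (685,128) and (730,177).

```bash
cat > pegs.py <<'E'
from h import *
np.set_printoptions(precision=4,suppress=True)
S=load("scene8");W=load("wrist8")
def axis_tip(c,back,ref):
    P=c[:,0,:].astype(float)
    # tip: extreme point in the direction ref, centre stepped back
    d=np.array(ref,float);d/=np.linalg.norm(d);t=P@d
    top=P[t>t.max()-6].mean(0); e=P[t>t.max()-1].mean(0); return e-d*back, top
bw=blobs(W[1],(72,60,40),(92,255,255),15)[:2];bs=[c for c in blobs(S[1],(72,60,40),(92,255,255),15) if 235<c[:,0,0].min()<270]
bw.sort(key=lambda c:c[:,0,0].mean());bs.sort(key=lambda c:c[:,0,0].mean())
for k in(0,1):
    P=bw[k][:,0,:].astype(np.float32);vx,vy,x0,y0=cv2.fitLine(P,cv2.DIST_L2,0,.01,.01).ravel();d=np.array([vx,vy]);d*=np.sign(d[0])
    t=(P-[x0,y0])@d; tw=np.array([x0,y0])+d*(np.sort(t)[-3:].mean()-6)
    Q=bs[k][:,0,:];top=Q[:,1].min();u=Q[(Q[:,1]<top+8)][:,0];ts=np.array([(u.min()+u.max())/2,top+2.5])
    X,e=tri([(*W,tw),(*S,ts)]);print("tip",k,tw,ts,X,e,"planes z.086",plane(*W,tw,.0855)[:2],plane(*S,ts,.0855)[:2])
s,f=S;h=cv2.cvtColor(f["image"],cv2.COLOR_BGR2HSV);m=cv2.inRange(h,(92,15,60),(122,255,255));z=np.zeros_like(m);z[100:180,205:305]=m[100:180,205:305]
z=cv2.morphologyEx(z,cv2.MORPH_CLOSE,np.ones((9,9)))
c=max(cv2.findContours(z,0,1)[0],key=cv2.contourArea);b=cv2.minAreaRect(c);print(cv2.contourArea(c),b,cv2.boxPoints(b))
M=q(s["tool_rot"]).as_matrix();F=210/np.tan(np.radians(f["fov_y"])/2);e,r=cam(s,f);g=s["tool_pos"]-M[:,2]*.0134
for t in range(20,81,10):
    u=-M[:,0]*np.cos(np.radians(t))+np.array([0,0,-1])*np.sin(np.radians(t))
    o=[(F*(r.T@(g+u*d-e))[:2]/(r.T@(g+u*d-e))[2]+[f["cx"],f["cy"]]) for d in(-.026,.104)]
    print(t,o,np.degrees(np.arctan2(*(o[1]-o[0])[::-1])))
E
python3 pegs.py
```

```text
tip 0 [417.5637 154.9499] [245.  180.5] [0.487  0.016  0.0803] [np.float64(3.910389075481283), np.float64(3.910389075481332)] planes z.086 [0.4815 0.0171] [0.4848 0.0084]
tip 1 [471.3848 210.6684] [269.  165.5] [0.5858 0.0245 0.0765] [np.float64(1.960111066508246), np.float64(1.9601110665083272)] planes z.086 [0.5772 0.0231] [0.5765 0.0138]
1485.5 ((267.1878356933594, 142.7097625732422), (69.93125915527344, 29.335567474365234), 32.905242919921875) [[229.8634 136.0293]
 [245.8    111.4   ]
 [304.5122 149.3902]
 [288.5756 174.0195]]
20 [array([242.1864, 129.0143]), array([304.3917, 147.3591])] 16.43112538249321
30 [array([243.0922, 127.0411]), array([300.4215, 154.7878])] 25.826446951437514
40 [array([244.3653, 125.2362]), array([295.1819, 161.464 ])] 35.48558526187019
50 [array([245.9678, 123.6571]), array([288.8396, 167.2236])] 45.46043526514154
60 [array([247.8506, 122.3545]), array([281.5805, 171.9299])] 55.76956901843129
70 [array([249.9555, 121.3704]), array([273.6053, 175.474 ])] 66.38883928329498
80 [array([252.2162, 120.7366]), array([265.1253, 177.7743])] 77.24730191287803
```

Emit:
{"method": "move_arm", "body": {
  "increments": [0, 0, 0, -0.109, 0.3, 0, 0, 0, -0.109, 0.3, 0, 0, 0, -0.109, 0.3, 0, 0, 0, -0.109, 0.3, 10.7, 29.5, 0, 0, 0.3, 10.7, 29.5, 0, 0, 0.3, 10.7, 29.5, 0, 0, 0.3, 10.7, 29.5, 0, 0, 0.3]
}}

```text
time: 11.97
tool_pos: [0.3982, 0.0143, 0.2662]
tool_rot: [0.0, 0.173, 0.985, 0.0]
contact_force: [0.7, 0.6, -0.7]
gripper_width: 0.662
grasp_force: 64.6
```

Emit:
{"method": "move_arm", "body": {
  "increments": [10.7, 29.5, 0, 0, 0.3, 0, 0, 35, 0, 0.3, 0, 0, 35, 0, 0.3, 0, 0, 30, 0, 0.3, 0, 0, 20, 0, 0.3, 0, 0, 0, 0, 0.3]
}}

```text
time: 12.47
tool_pos: [0.3948, 0.045, 0.1407]
tool_rot: [-0.005, 0.173, 0.985, -0.001]
contact_force: [-0.9, 0.1, -0.6]
gripper_width: 0.663
grasp_force: 64.5
```

```bash
cat > look.py <<'E'
from h import *
import sys
np.set_printoptions(precision=4,suppress=True)
S=shot("scene",sys.argv[1]);s,f=S;print(s["time"],s["tool_pos"],s["contact_force"],s["ft_torque"]);M=q(s["tool_rot"]).as_matrix();print(M[:,0])
h=cv2.cvtColor(f["image"],cv2.COLOR_BGR2HSV);m=cv2.inRange(h,(92,12,50),(122,255,255));z=np.zeros_like(m);z[110:215,190:300]=m[110:215,190:300]
z=cv2.morphologyEx(z,cv2.MORPH_OPEN,np.ones((2,2)))
for c in sorted(cv2.findContours(z,0,1)[0],key=cv2.contourArea)[-3:]: print(cv2.contourArea(c),cv2.minAreaRect(c),cv2.boundingRect(c))
F=210/np.tan(np.radians(f["fov_y"])/2);e,r=cam(s,f);g=s["tool_pos"]-M[:,2]*.0134
for t in range(30,91,15):
    u=-M[:,0]*np.cos(np.radians(t))+np.array([0,0,-1])*np.sin(np.radians(t));w=M[:,0]*np.sin(np.radians(t))+np.array([0,0,-1])*np.cos(np.radians(t))
    print(t,[(F*(r.T@(p-e))[:2]/(r.T@(p-e))[2]+[f["cx"],f["cy"]]).round(1) for p in(g-u*.026,g+u*.104,g+u*.104+w*.021)])
for c in blobs(f,(72,60,40),(92,255,255),8)[:8]: print(cv2.contourArea(c),cv2.boundingRect(c))
E
python3 look.py scene9
```

```text
12.4667 [0.3948 0.045  0.1407] [-0.9217  0.13   -0.6189] [ 0.0057  0.0558 -0.0173]
[-0.9402  0.3404  0.0097]
954.0 ((214.2000274658203, 172.10000610351562), (57.6905517578125, 25.93838882446289), 26.56505012512207) (191, 150, 51, 41)
30 [array([194.1, 161.5]), array([241.4, 174.8]), array([237.8, 182.5])]
45 [array([195.6, 158.9]), array([235.5, 184.3]), array([230.1, 191.2])]
60 [array([197.8, 156.7]), array([227.6, 192.5]), array([220.8, 198.2])]
75 [array([200.3, 155. ]), array([218.1, 198.9]), array([210.4, 203.1])]
90 [array([203.1, 154. ]), array([207.7, 203.2]), array([199.3, 205.5])]
5413.5 (405, 82, 99, 107)
1349.5 (144, 117, 45, 50)
320.5 (291, 239, 23, 20)
124.5 (241, 178, 10, 30)
104.5 (264, 164, 11, 28)
```

Emit:
{"method": "move_arm", "body": {
  "increments": [-6, 0, 0, 0, 0.3, -4, 0, 0, 0, 0.3, -3, 0, 0, 0, 0.3]
}}

```text
time: 12.77
tool_pos: [0.4128, 0.0397, 0.1486]
tool_rot: [0.002, 0.174, 0.985, 0.0]
contact_force: [-0.1, 0.2, -0.9]
gripper_width: 0.663
grasp_force: 64.6
```

Emit:
{"method": "move_arm", "body": {
  "increments": [-3, 0, 0, 0, 0.3, -3, 0, 0, 0, 0.3]
}}

```text
time: 12.93
tool_pos: [0.4175, 0.0378, 0.1473]
tool_rot: [0.001, 0.174, 0.985, 0.0]
contact_force: [1.0, -0.0, -0.2]
gripper_width: 0.666
grasp_force: 64.6
```

Emit:
{"method": "move_arm", "body": {
  "increments": [-3, 0, 0, 0, 0.3, -2, 0, 0, 0, 0.3]
}}

```text
time: 13.1
tool_pos: [0.4216, 0.0362, 0.1464]
tool_rot: [0.0, 0.174, 0.985, 0.0]
contact_force: [1.0, -0.4, -1.1]
gripper_width: 0.658
grasp_force: 64.6
```

Emit:
{"method": "move_arm", "body": {
  "increments": [0, 0, 3, 0, 0.3, 0, 0, 3, 0, 0.3, -3, 0, 0, 0, 0.3]
}}

```text
time: 13.35
tool_pos: [0.4228, 0.0356, 0.1389]
tool_rot: [-0.001, 0.173, 0.985, 0.0]
contact_force: [-3.5, 0.7, 0.6]
gripper_width: 0.667
grasp_force: 64.8
```

Emit:
{"method": "move_arm", "body": {
  "increments": [-3, 0, 0, 0, 0.3, -2, 0, 0, 0, 0.3]
}}

```text
time: 13.52
tool_pos: [0.4264, 0.0344, 0.1395]
tool_rot: [-0.004, 0.173, 0.985, 0.0]
contact_force: [-9.8, 3.9, 6.3]
gripper_width: 0.662
grasp_force: 65.2
```

```bash
python3 look.py scene10
```

```text
13.5167 [0.4264 0.0344 0.1395] [-9.8032  3.9116  6.2871] [0.7145 2.1387 0.0145]
[-0.9398  0.3416  0.0079]
1009.5 ((227.10845947265625, 168.2939453125), (57.752567291259766, 25.569482803344727), 27.7585391998291) (199, 147, 55, 42)
30 [array([208. , 158.3]), array([253.9, 171.6]), array([250.2, 179.2])]
45 [array([209.5, 155.7]), array([248., 181.]), array([242.6, 187.9])]
60 [array([211.6, 153.5]), array([240.2, 189.2]), array([233.5, 194.8])]
75 [array([214.1, 151.9]), array([230.9, 195.5]), array([223.2, 199.6])]
90 [array([216.9, 150.9]), array([220.6, 199.7]), array([212.4, 202. ])]
5435.5 (405, 82, 99, 106)
1348.5 (144, 117, 45, 50)
318.0 (291, 239, 23, 19)
105.5 (264, 164, 11, 28)
97.0 (241, 188, 10, 20)
```

Contact is made and the peg top is hidden inside the mouth. I'll swing up and forward about the lip.

Emit:
{"method": "move_arm", "body": {
  "increments": [-2, 0, -3, 0, 0.3, -3.5, 0, -3, 0, 0.3]
}}

```text
time: 13.73
tool_pos: [0.4314, 0.0325, 0.1443]
tool_rot: [-0.004, 0.173, 0.985, 0.0]
contact_force: [-4.1, 1.5, -2.7]
gripper_width: 0.664
grasp_force: 64.0
```

Emit:
{"method": "move_arm", "body": {
  "increments": [-4, 0, -3, 0, 0.3, -4, 0, -3, 0, 0.3]
}}

```text
time: 13.9
tool_pos: [0.4404, 0.0292, 0.1512]
tool_rot: [-0.002, 0.173, 0.985, 0.0]
contact_force: [-3.5, 1.9, -2.3]
gripper_width: 0.661
grasp_force: 64.0
```

Emit:
{"method": "move_arm", "body": {
  "increments": [-4.3, 0, -2.5, 0, 0.3, -4.3, 0, -2.5, 0, 0.3]
}}

```text
time: 14.07
tool_pos: [0.4495, 0.026, 0.1571]
tool_rot: [-0.0, 0.174, 0.985, 0.0]
contact_force: [-3.0, 1.1, -2.8]
gripper_width: 0.659
grasp_force: 63.9
```

```bash
python3 look.py scene11
```

```text
14.0667 [0.4495 0.026  0.1571] [-3.0173  1.1357 -2.7768] [ 0.3825  0.9105 -0.0093]
[-0.9398  0.3418  0.0008]
999.0 ((233.26356506347656, 162.63917541503906), (56.77450942993164, 24.506980895996094), 46.27302551269531) (209, 137, 47, 50)
30 [array([217.6, 148.8]), array([262.8, 162.5]), array([259.1, 170.2])]
45 [array([219.1, 146.3]), array([256.9, 172. ]), array([251.5, 178.9])]
60 [array([221.2, 144.1]), array([249.1, 180.2]), array([242.4, 185.8])]
75 [array([223.7, 142.4]), array([239.8, 186.5]), array([232.2, 190.6])]
90 [array([226.5, 141.4]), array([229.6, 190.7]), array([221.5, 193. ])]
5295.5 (406, 83, 98, 102)
1346.5 (144, 117, 45, 50)
320.5 (291, 239, 23, 20)
104.5 (264, 164, 11, 28)
101.0 (241, 186, 10, 22)
```

Emit:
{"method": "move_arm", "body": {
  "increments": [-5, 0, -1.7, 0, 0.3, -5, 0, -1.5, 0, 0.3, -5, 0, -1.2, 0, 0.3, -5, 0, -1, 0, 0.3]
}}

```text
time: 14.45
tool_pos: [0.4689, 0.0192, 0.1631]
tool_rot: [0.0, 0.174, 0.985, 0.0]
contact_force: [-5.2, 2.4, -0.3]
gripper_width: 0.663
grasp_force: 63.3
```

Emit:
{"method": "move_arm", "body": {
  "increments": [-5, 0, -0.5, 0, 0.3, -5, 0, -0.5, 0, 0.3, -5, 0, 0, 0, 0.3]
}}

```text
time: 14.7
tool_pos: [0.4829, 0.014, 0.1639]
tool_rot: [0.0, 0.174, 0.985, 0.0]
contact_force: [-3.8, 1.9, 1.7]
gripper_width: 0.662
grasp_force: 62.8
```

```bash
python3 look.py scene12
```

```text
14.7 [0.4829 0.014  0.1639] [-3.8398  1.9196  1.6752] [ 0.6874  0.959  -0.0301]
[-0.9398  0.3418 -0.0004]
1.0 ((245.5, 134.5), (1.0, 1.0), 90.0) (245, 134, 2, 2)
955.0 ((241.4829559326172, 158.67771911621094), (57.86419677734375, 23.523954391479492), 71.02959442138672) (224, 130, 34, 58)
30 [array([231.9, 142.5]), array([275.8, 156.4]), array([272. , 164.1])]
45 [array([233.4, 140. ]), array([269.8, 165.9]), array([264.5, 172.7])]
60 [array([235.5, 137.8]), array([262.1, 174. ]), array([255.5, 179.6])]
75 [array([238. , 136.2]), array([253. , 180.3]), array([245.5, 184.4])]
90 [array([240.6, 135.2]), array([243. , 184.4]), array([235. , 186.6])]
5371.0 (405, 82, 99, 107)
1348.0 (144, 117, 45, 50)
327.0 (291, 239, 23, 20)
105.5 (264, 164, 11, 28)
101.5 (241, 187, 10, 21)
```

Emit:
{"method": "move_arm", "body": {
  "increments": [-5.5, 0, 0, 0, 0.3, -5.5, 0, 0, 0, 0.3, -5.5, 0, 0.3, 0, 0.3, -5.5, 0, 0.3, 0, 0.3, -4, 0, 0.3, 0, 0.3]
}}

```text
time: 15.17
tool_pos: [0.5063, 0.0048, 0.1617]
tool_rot: [-0.001, 0.174, 0.985, -0.0]
contact_force: [-5.3, 1.1, -1.2]
gripper_width: 0.648
grasp_force: 62.0
```

```bash
python3 look.py scene13
python3 - <<'E'
from h import *
shot("wrist","wrist13")
E
```

```text
15.1667 [0.5063 0.0048 0.1617] [-5.3454  1.0823 -1.1575] [0.1748 1.4971 0.0861]
[-0.9398  0.3418  0.0022]
1015.5 ((247.39109802246094, 157.910888671875), (58.60769271850586, 22.88585662841797), 84.2894058227539) (234, 129, 27, 59)
30 [array([242.1, 141. ]), array([285., 155.]), array([281.2, 162.6])]
45 [array([243.6, 138.5]), array([279.1, 164.4]), array([273.8, 171.1])]
60 [array([245.7, 136.4]), array([271.4, 172.4]), array([264.9, 177.9])]
75 [array([248.1, 134.7]), array([262.4, 178.6]), array([255. , 182.6])]
90 [array([250.8, 133.8]), array([252.5, 182.6]), array([244.7, 184.8])]
5232.5 (406, 80, 98, 105)
1348.0 (144, 117, 45, 50)
327.5 (291, 239, 23, 20)
104.5 (264, 164, 11, 28)
101.5 (241, 187, 10, 21)
```

Emit:
{"method": "move_arm", "body": {
  "increments": [5, 0, 0, 0, 0.3, 4, 0, 0, 0, 0.3, 0, 0, 0, 0, 0.3]
}}

```text
time: 15.52
tool_pos: [0.4987, 0.0084, 0.1634]
tool_rot: [0.002, 0.173, 0.985, 0.0]
contact_force: [0.2, 0.2, -0.3]
gripper_width: 0.646
grasp_force: 60.6
```

Emit:
{"method": "move_arm", "body": {
  "increments": [0, 0, 10, 0, 0.3, 0, 0, 10, 0, 0.3]
}}

```text
time: 15.68
tool_pos: [0.4993, 0.0082, 0.1433]
tool_rot: [0.002, 0.173, 0.985, 0.0]
contact_force: [0.5, -0.5, -0.8]
gripper_width: 0.641
grasp_force: 60.6
```

```bash
python3 look.py scene14
python3 - <<'E'
from h import *
s,f=shot("wrist","wrist14")
S=load("scene14")[1]["image"]
i=np.hstack([cv2.resize(S[100:240,170:320],(450,420)),f["image"]]);cv2.imwrite("pics/m14.png",cv2.resize(i,(800,333)))
E
```

```text
15.6833 [0.4993 0.0082 0.1433] [ 0.4561 -0.4955 -0.836 ] [-0.0139 -0.0522 -0.0341]
[-0.9398  0.3417 -0.0041]
1.0 ((252.5, 141.5), (1.0, 1.0), 90.0) (252, 141, 2, 2)
995.0 ((244.65386962890625, 165.7307891845703), (58.17228698730469, 23.442564010620117), 82.87498474121094) (231, 137, 27, 58)
30 [array([239.2, 149. ]), array([282. , 162.1]), array([278.3, 169.6])]
45 [array([240.7, 146.5]), array([276.1, 171.4]), array([270.9, 178.2])]
60 [array([242.8, 144.3]), array([268.5, 179.5]), array([262., 185.])]
75 [array([245.2, 142.7]), array([259.5, 185.7]), array([252.2, 189.8])]
90 [array([247.8, 141.7]), array([249.7, 189.8]), array([241.9, 192.1])]
5402.0 (406, 82, 98, 107)
1350.5 (144, 117, 44, 50)
321.0 (291, 239, 23, 19)
103.5 (264, 164, 11, 28)
73.5 (241, 194, 10, 14)
```

View pics/m14.png

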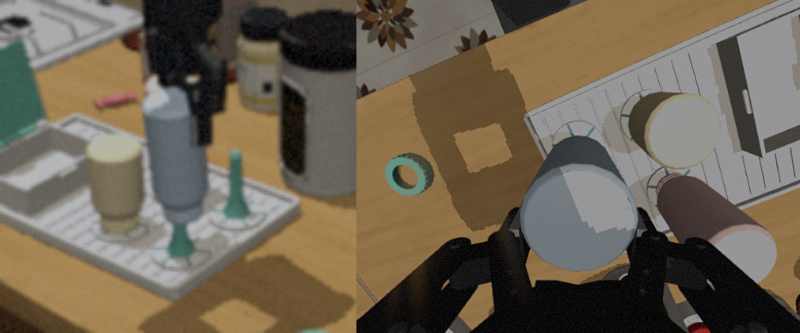

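The picture shows the bottle standing over the front peg, nearly vertical, with the peg foot centred beneath it. I'll lower it gently.

Emit:
{"method": "move_arm", "body": {
  "increments": [0, 0, 6, 0, 0.3, 0, 0, 6, 0, 0.3, 0, 0, 6, 0, 0.3]
}}

```text
time: 16.03
tool_pos: [0.4983, 0.0083, 0.1241]
tool_rot: [0.0, 0.174, 0.985, 0.0]
contact_force: [-0.2, -0.6, -1.9]
gripper_width: 0.643
grasp_force: 60.7
```

Emit:
{"method": "move_arm", "body": {
  "increments": [0, 0, 4, 0, 0.3, 0, 0, 4, 0, 0.3]
}}

```text
time: 16.2
tool_pos: [0.498, 0.0084, 0.1159]
tool_rot: [-0.0, 0.174, 0.985, -0.0]
contact_force: [0.9, 0.4, -0.3]
gripper_width: 0.646
grasp_force: 60.7
```

Emit:
{"method": "move_arm", "body": {
  "increments": [0, 0, 3, 0, 0.3, 0, 0, 0, 0, 0.3]
}}

```text
time: 16.37
tool_pos: [0.4977, 0.0084, 0.1127]
tool_rot: [-0.001, 0.174, 0.985, -0.0]
contact_force: [-0.0, -0.2, -1.8]
gripper_width: 0.646
grasp_force: 60.7
```

Emit:
{"method": "move_arm", "body": {
  "increments": [0, 0, 2, 0, 0.3, 0, 0, 2, 0, 0.3]
}}

```text
time: 16.53
tool_pos: [0.4985, 0.0083, 0.1099]
tool_rot: [0.0, 0.174, 0.985, 0.0]
contact_force: [-0.3, 0.8, -0.9]
gripper_width: 0.643
grasp_force: 60.7
```

Emit:
{"method": "move_arm", "body": {
  "increments": [0, 0, 2, 0, 0.3]
}}

```text
time: 16.62
tool_pos: [0.4984, 0.0083, 0.1078]
tool_rot: [0.0, 0.173, 0.985, 0.0]
contact_force: [-0.1, 0.2, 0.3]
gripper_width: 0.642
grasp_force: 60.7
```

Emit:
{"method": "move_arm", "body": {
  "increments": [0, 0, 2, 0, 0.3]
}}

```text
time: 16.7
tool_pos: [0.4982, 0.0084, 0.1056]
tool_rot: [-0.0, 0.174, 0.985, 0.0]
contact_force: [-1.0, 0.6, 0.2]
gripper_width: 0.645
grasp_force: 60.6
```

```bash
python3 look.py scene15 | grep -v "^[3-7]"
```

```text
16.7 [0.4982 0.0084 0.1056] [-0.9654  0.5597  0.1664] [ 0.1185  0.3064 -0.0252]
[-0.9398  0.3418  0.0002]
968.5 ((244.57691955566406, 179.88461303710938), (56.4814453125, 23.141704559326172), 78.69007110595703) (232, 152, 27, 57)
90 [array([248. , 156.3]), array([249.9, 203. ]), array([242.2, 205.3])]
1347.0 (144, 117, 45, 50)
103.5 (264, 164, 11, 28)
```

Emit:
{"method": "move_arm", "body": {
  "increments": [1, 0, 2, 0, 0.3]
}}

```text
time: 16.83
tool_pos: [0.4974, 0.0087, 0.1038]
tool_rot: [0.0, 0.174, 0.985, 0.0]
contact_force: [-0.5, -1.0, 0.4]
gripper_width: 0.647
grasp_force: 60.5
```

Emit:
{"method": "move_arm", "body": {
  "increments": [1, 0, 2, 0, 0.3]
}}

```text
time: 16.92
tool_pos: [0.4966, 0.009, 0.1017]
tool_rot: [0.0, 0.174, 0.985, -0.0]
contact_force: [0.5, 0.4, 11.6]
gripper_width: 0.641
grasp_force: 62.4
```

Emit:
{"method": "move_arm", "body": {
  "increments": [1, 0, 2, 0, 0.3]
}}

```text
time: 17.0
tool_pos: [0.4971, 0.0089, 0.1017]
tool_rot: [0.002, 0.173, 0.985, -0.0]
contact_force: [0.6, -0.1, 13.1]
gripper_width: 0.644
grasp_force: 61.9
```

Emit:
{"method": "move_arm", "body": {
  "increments": [0, 0, 2, 0, 0.3]
}}

```text
time: 17.08
tool_pos: [0.498, 0.0086, 0.1014]
tool_rot: [0.003, 0.173, 0.985, -0.0]
contact_force: [-1.3, -1.8, 19.8]
gripper_width: 0.643
grasp_force: 62.0
```

It is seated. I'll unload slightly, open part way, and retreat upward.

Emit:
{"method": "move_arm", "body": {
  "increments": [0, 0, -2, 0, 0.3, 0, 0, -1, 0, 0.3, 0, 0, 0, 0, 0.7, 0, 0, 0, 0, 0.75, 0, 0, 0, 0, 0.8, 0, 0, 0, 0, 0.85]
}}

```text
time: 17.58
tool_pos: [0.4949, 0.0095, 0.1]
tool_rot: [-0.0, 0.174, 0.985, 0.0]
contact_force: [-0.1, 0.3, 0.6]
gripper_width: 0.845
grasp_force: 0.0
```

```bash
python3 look.py scene16 | grep -v "^[3-7]"
```

```text
17.5833 [0.4949 0.0095 0.1   ] [-0.1015  0.2918  0.6399] [ 0.0196  0.0163 -0.0551]
[-0.9398  0.3417  0.001 ]
956.0 ((244.60809326171875, 181.1486358642578), (56.7176513671875, 22.522663116455078), 80.53767395019531) (232, 153, 26, 57)
90 [array([246.8, 158.8]), array([248.7, 205.2]), array([241.1, 207.6])]
1350.5 (144, 117, 45, 50)
106.5 (264, 164, 11, 28)
```

Emit:
{"method": "move_arm", "body": {
  "increments": [0, 0, -15, 0, 0.85, 0, 0, -15, 0, 0.85, 0, 0, -35, 0, 0.9, 0, 0, -35, 0, 1, -4.3, -34.3, 0, 0, 1, -4.3, -34.3, 0, 0, 1, -4.3, -34.3, 0, 0, 1, -4.3, -34.3, 0, 0, 1]
}}

```text
time: 18.3
tool_pos: [0.4642, -0.1265, 0.2008]
tool_rot: [0.0, 0.173, 0.985, -0.0]
contact_force: [0.7, 0.5, -0.5]
gripper_width: 0.998
grasp_force: 0.0
```

Emit:
{"method": "move_arm", "body": {
  "increments": [-4.3, -34.3, 0, 0, 1, -4.3, -34.3, 0, 0, 1, 0, 0, 0, 0.122, 1, 0, 0, 0, 0.122, 1, 0, 0, 10, 0.122, 1, 0, 0, 10, 0.122, 1, 0, 0, 10, 0.122, 1, 0, 0, 10, 0.122, 1]
}}

```text
time: 18.97
tool_pos: [0.4491, -0.1929, 0.1599]
tool_rot: [-0.0, 0.517, 0.856, 0.0]
contact_force: [0.8, 0.4, 0.3]
gripper_width: 0.998
grasp_force: 0.0
```

Emit:
{"method": "move_arm", "body": {
  "increments": [0, 0, 15, 0.122, 1, 0, 0, 15, 0.122, 1, 0, 0, 15, 0.122, 1, 0, 0, 15, 0.11, 1, 0, 0, 0, 0, 1]
}}

```text
time: 19.38
tool_pos: [0.447, -0.1915, 0.0969]
tool_rot: [-0.003, 0.703, 0.711, -0.001]
contact_force: [0.2, 1.0, -0.6]
gripper_width: 1.0
grasp_force: 0.0
```

```bash
python3 look.py scene17 | grep -v "^[3-7]"
python3 - <<'E'
from h import *
np.set_printoptions(precision=4,suppress=True)
s,f=shot("wrist","wrist17");print(s["joint_pos"]);print(q(s["tool_rot"]).as_matrix())
for c in blobs(f,(72,60,40),(92,255,255),40)[:4]: print(cv2.contourArea(c),cv2.boundingRect(c),plane(s,f,cv2.fitEllipse(c)[0],.009))
S=load("scene17")
h=cv2.cvtColor(S[1]["image"],cv2.COLOR_BGR2HSV);m=cv2.inRange(h,(92,12,50),(122,255,255))
for r in range(150,212,5):
    x=np.where(m[r,225:270])[0]+225
    if len(x): print(r,x.min(),x.max(),end='; ')
E
```

```text
19.3833 [ 0.447  -0.1915  0.0969] [ 0.1775  0.9758 -0.6014] [ 0.0564 -0.0054 -0.0171]
[-0.0122  0.9999  0.0037]
2.0 ((238.50003051757812, 158.50001525878906), (4.242640495300293, 1.4142134189605713), 45.0) (237, 157, 4, 4)
948.5 ((246.01995849609375, 182.79867553710938), (52.81608581542969, 23.4812068939209), 86.18592071533203) (233, 156, 26, 54)
90 [array([300.9, 198.6]), array([299.8, 248.1]), array([292.4, 244.4])]
1347.5 (144, 117, 45, 50)
105.5 (264, 164, 11, 28)
[-0.5578 -0.1574  2.0452  0.      1.2583 -0.5741]
[[-0.0163  0.9999 -0.0038]
 [ 0.9999  0.0163  0.0024]
 [ 0.0025 -0.0037 -1.    ]]
3090.0 (248, 183, 65, 64) [ 0.4485 -0.1958  0.009 ]
155 239 252; 160 232 255; 165 233 255; 170 234 256; 175 234 256; 180 234 256; 185 234 257; 190 235 257; 195 235 257; 200 238 254; 205 239 253;
```

The bottle stands upright. Next is the collar.

Emit:
{"method": "move_arm", "body": {
  "increments": [-3, 1, 30, 0, 1, 0, 0, 30, 0, 1, 0, 0, 20, 0, 1, 0, 0, 10, 0, 1, 0, 0, 0, 0, 1, 0, 0, 0, 0, 0.2, 0, 0, 0, 0, 0.2, 0, 0, 0, 0, 0.2]
}}

```text
time: 20.15
tool_pos: [0.4519, -0.1968, 0.0127]
tool_rot: [0.002, 0.702, 0.712, 0.0]
contact_force: [0.1, 0.5, 0.8]
gripper_width: 0.607
grasp_force: 0.8
```

Emit:
{"method": "move_arm", "body": {
  "increments": [0, 0, 0, 0, 0.2, 0, 0, 0, 0, 0.2, 0, 0, -30, 0, 0.2, 0, 0, -40, 0, 0.2, 0, 0, -40, 0, 0.2, 0, 0, -40, 0, 0.2, 0, 0, -20, 0, 0.2, 0, 0, 0, 0, 0.2]
}}

```text
time: 20.82
tool_pos: [0.4539, -0.198, 0.1893]
tool_rot: [0.007, 0.702, 0.712, 0.002]
contact_force: [0.6, 0.2, 0.8]
gripper_width: 0.53
grasp_force: 61.2
```

Run:
```python
from h import *
np.set_printoptions(precision=4,suppress=True)
s,f=shot("wrist","wrist18");print(s["tool_pos"],s["gripper_width"])
for c in blobs(f,(72,60,40),(92,255,255),40)[:4]: print(cv2.contourArea(c),cv2.boundingRect(c))
# box from earlier overview: gray interior/walls in wrist8/wrist14, rack corners: low-sat white
for n in("wrist8","wrist14"):
    s,f=load(n);h=cv2.cvtColor(f["image"],cv2.COLOR_BGR2HSV)
    m=cv2.inRange(h,(0,0,60),(180,40,255));print(n,s["tool_pos"])
```

```text
[ 0.4539 -0.198   0.1893] 0.529566018120413
7051.0 (232, 208, 95, 97)
wrist8 [ 0.3983 -0.1122  0.266 ]
wrist14 [0.4972 0.0085 0.1398]
```

Emit:
{"method": "move_arm", "body": {
  "increments": [30, 0, -22, 0, 0.2, 30, 0, -22, 0, 0.2, 40, 0, -5, 0, 0.2, 40, 0, -5, 0, 0.2, 40, 0, -5, 0, 0.2, 40, 0, 0, 0, 0.2, 40, 0, 0, 0, 0.2, 35, 0, 0, 0, 0.2]
}}

```text
time: 21.53
tool_pos: [0.4451, 0.1014, 0.2385]
tool_rot: [-0.001, 0.702, 0.712, -0.0]
contact_force: [-0.4, -0.1, 0.0]
gripper_width: 0.531
grasp_force: 61.4
```

Emit:
{"method": "move_arm", "body": {
  "increments": [15, 0, 0, 0, 0.2, 0, 0, 0, 0, 0.2]
}}

```text
time: 21.7
tool_pos: [0.4448, 0.1169, 0.2382]
tool_rot: [-0.001, 0.7, 0.714, -0.001]
contact_force: [0.1, -0.5, -0.5]
gripper_width: 0.532
grasp_force: 61.4
```

```bash
cat > box.py <<'E'
from h import *
np.set_printoptions(precision=4,suppress=True)
W=shot("wrist","wrist19");S=load("scene17")
print(W[0]["tool_pos"])
for n,sf in(("w",W),("s",S)):
    c0=blobs(sf[1],(72,60,40),(92,255,255),40)
    for c in c0[:4]:
        x,y,w,h=cv2.boundingRect(c)
        if n=="s" and not 130<x<160: continue
        p=cv2.approxPolyDP(c,.03*cv2.arcLength(c,True),True)[:,0,:]
        print(n,cv2.contourArea(c),(x,y,w,h));
        for k in p: print("  ",k,plane(*sf,k.astype(float),.048)[:2],plane(*sf,k.astype(float),.046)[:2])
# bright/gray rack contours in wrist picture
f=W[1];g=cv2.cvtColor(f["image"],cv2.COLOR_BGR2HSV)
m=cv2.inRange(g,(0,0,70),(180,60,255));c,_=cv2.findContours(m,cv2.RETR_LIST,cv2.CHAIN_APPROX_NONE)
for k in sorted(c,key=cv2.contourArea,reverse=True)[:8]:
    r=cv2.minAreaRect(k);print(cv2.contourArea(k),np.round(r[0]),np.round(r[1]),round(r[2]),plane(*W,r[0],.046)[:2])
E
python3 box.py
```

```text
[0.4448 0.1169 0.2382]
w 7061.0 (232, 208, 95, 97)
   [283 208] [0.4495 0.0862] [0.4496 0.0855]
   [249 219] [0.4097 0.0717] [0.4095 0.071 ]
   [232 246] [0.3885 0.0362] [0.3882 0.0353]
   [236 282] [ 0.3921 -0.0139] [ 0.3918 -0.0151]
   [273 304] [ 0.4396 -0.0457] [ 0.4396 -0.0471]
   [323 278] [ 0.5022 -0.0058] [ 0.5026 -0.007 ]
   [321 233] [0.4959 0.0556] [0.4962 0.0547]
w 2375.0 (260, 0, 139, 23)
   [260   2] [0.4224 0.2961] [0.4222 0.2967]
   [264  19] [0.4264 0.2813] [0.4262 0.2818]
   [303  22] [0.4648 0.2794] [0.465  0.2799]
   [366  19] [0.5268 0.2836] [0.5273 0.2842]
   [398   0] [0.5566 0.3012] [0.5572 0.3018]
w 607.5 (357, 233, 47, 50)
   [369 233] [0.5537 0.0567] [0.5543 0.0559]
   [373 243] [0.56   0.0437] [0.5607 0.0428]
   [357 251] [0.5415 0.0326] [0.5421 0.0316]
   [373 258] [0.5624 0.0234] [0.5631 0.0224]
   [367 267] [0.5563 0.0108] [0.557  0.0097]
   [379 260] [0.5702 0.0208] [0.5709 0.0198]
   [402 281] [ 0.6034 -0.0085] [ 0.6043 -0.0097]
   [389 256] [0.5819 0.0265] [0.5828 0.0255]
   [400 249] [0.5943 0.0362] [0.5952 0.0353]
   [385 242] [0.5745 0.0452] [0.5753 0.0443]
   [391 233] [0.5803 0.0572] [0.5811 0.0563]
   [376 242] [0.5635 0.045 ] [0.5642 0.0442]
s 1347.5 (144, 117, 45, 50)
   [178 117] [0.6731 0.4829] [0.6759 0.4866]
   [144 132] [0.5371 0.4748] [0.5395 0.4785]
   [155 166] [0.429  0.2848] [0.431  0.2879]
   [188 148] [0.5537 0.2979] [0.5561 0.301 ]
46164.5 [406. 156.] [331. 294.] 86 [0.5855 0.1493]
37292.5 [100. 203.] [406. 201.] 90 [0.2335 0.0873]
5458.0 [159. 271.] [ 69. 159.] 47 [ 0.2941 -0.0013]
2680.0 [48. 76.] [72. 60.] 56 [0.1978 0.2273]
1468.0 [326.  66.] [119.  86.] 0 [0.4908 0.2399]
1344.0 [312. 316.] [51. 36.] 74 [ 0.4923 -0.0649]
1192.0 [285. 259.] [46. 42.] 81 [0.4534 0.0194]
890.5 [542. 206.] [47. 33.] 90 [0.7606 0.0949]
```

Emit:
{"method": "move_arm", "body": {
  "increments": [30, 11.6, 0, 0, 0.2, 30, 11.6, 0, 0, 0.2, 30, 11.6, 0, 0, 0.2, 29, 11.6, 0, 0, 0.2, 0, 0, 40, 0, 0.2, 0, 0, 40, 0, 0.2, 0, 0, 40, 0, 0.2, 0, 0, 30, 0, 0.2]
}}

```text
time: 22.42
tool_pos: [0.4891, 0.2317, 0.0853]
tool_rot: [-0.001, 0.703, 0.712, -0.002]
contact_force: [0.0, 0.4, -1.3]
gripper_width: 0.535
grasp_force: 61.4
```

Emit:
{"method": "move_arm", "body": {
  "increments": [0, 0, 20, 0, 0.2, 0, 0, 15, 0, 0.2, 0, 0, 0, 0, 0.2]
}}

```text
time: 22.67
tool_pos: [0.4875, 0.231, 0.0494]
tool_rot: [-0.002, 0.703, 0.711, -0.004]
contact_force: [-1.0, -0.1, -0.6]
gripper_width: 0.532
grasp_force: 61.4
```

Run:
```python
from h import *
s,f=shot("wrist","wrist20");print(s["tool_pos"],s["contact_force"])
g=cv2.cvtColor(f["image"],cv2.COLOR_BGR2HSV)
for c in blobs(f,(72,60,40),(92,255,255),40)[:4]:
    p=cv2.approxPolyDP(c,.02*cv2.arcLength(c,True),True)[:,0,:]; print(cv2.boundingRect(c),[(k.tolist(),plane(s,f,k.astype(float),.048)[:2].round(3).tolist()) for k in p][:6])
```

```text
[0.48747615 0.23101473 0.04943937] [-1.01508144 -0.12809578 -0.57834035]
(0, 20, 560, 181) [([559, 60], [0.612, 0.333]), ([126, 37], [0.419, 0.339]), ([0, 141], [0.35, 0.294]), ([372, 190], [0.533, 0.272])]
(232, 208, 95, 98) [([283, 208], [0.489, 0.262]), ([248, 219], [0.471, 0.255]), ([232, 247], [0.462, 0.239]), ([236, 282], [0.464, 0.218]), ([276, 305], [0.486, 0.204]), ([319, 287], [0.51, 0.216])]
```

Emit:
{"method": "move_arm", "body": {
  "increments": [0, 0, 0, 0, 0.75, 0, 0, 0, 0, 0.75, 0, 0, 0, 0, 0.75, 0, 0, -20, 0, 0.75, 0, 0, -40, 0, 0.75, 0, 0, -40, 0, 0.75, 0, 0, -40, 0, 0.75, 0, 0, -10, 0, 0.75]
}}

```text
time: 23.38
tool_pos: [0.4946, 0.235, 0.2146]
tool_rot: [0.004, 0.702, 0.712, 0.007]
contact_force: [1.4, -0.0, 1.7]
gripper_width: 0.749
grasp_force: 0.0
```

Run:
```python
from h import *
np.set_printoptions(precision=4,suppress=True)
s,f=shot("wrist","wrist21");print(s["tool_pos"],s["gripper_width"],s["joint_pos"])
for c in blobs(f,(72,60,40),(92,255,255),40)[:4]:
    x,y,w,h=cv2.boundingRect(c);print((x,y,w,h),cv2.contourArea(c),plane(s,f,cv2.minAreaRect(c)[0],.02))
S=shot("scene","scene21")
for c in blobs(S[1],(72,60,40),(92,255,255),10)[:8]: print("s",cv2.boundingRect(c))
```

```text
[0.4946 0.235  0.2146] 0.7488243068586886 [ 0.3077 -0.132   1.8204 -0.      1.4382  0.2935]
(174, 102, 186, 45) 5428.0 [0.4835 0.2999 0.02  ]
(253, 161, 46, 46) 1530.5 [0.4934 0.2329 0.02  ]
s (405, 82, 99, 93)
s (144, 117, 45, 50)
s (179, 165, 18, 13)
s (264, 164, 11, 28)
```

The collar lies in the box at (0.493, 0.233). Now I'll shut the fingers, go left of the cover and swing it over.

Emit:
{"method": "move_arm", "body": {
  "increments": [35, 0, -10, 0, 0, 35, 0, -10, 0, 0, 35, 0, 0, 0, 0, 35, 0, 0, 0, 0, 0, 0, 35, 0, 0, 0, 0, 35, 0, 0, 0, 0, 30, 0, 0, 0, 0, 18, 0, 0]
}}

```text
time: 24.15
tool_pos: [0.4853, 0.3722, 0.1]
tool_rot: [-0.001, 0.702, 0.712, -0.004]
contact_force: [0.2, -0.4, 0.0]
gripper_width: -0.002
grasp_force: 0.0
```

Emit:
{"method": "move_arm", "body": {
  "increments": [0, 0, 0, 0, 0, 0, 0, 0, 0, 0]
}}

```text
time: 24.32
tool_pos: [0.4871, 0.3728, 0.1039]
tool_rot: [-0.001, 0.702, 0.712, -0.003]
contact_force: [0.6, -0.4, 0.1]
gripper_width: -0.001
grasp_force: 0.0
```

Emit:
{"method": "move_arm", "body": {
  "increments": [-10, 0, -10, 0, 0, -25, 0, 0, 0, 0, -25, 0, 0, 0, 0, -26, 0, 0, 0, 0, -13, 0, 1, 0, 0, -12, 0, 2, 0, 0, -11, 0, 7, 0, 0, -10, 0, 8, 0, 0]
}}

```text
time: 24.98
tool_pos: [0.4914, 0.2413, 0.0994]
tool_rot: [0.001, 0.702, 0.712, 0.001]
contact_force: [0.8, -0.6, -0.2]
gripper_width: -0.001
grasp_force: 0.1
```

Emit:
{"method": "move_arm", "body": {
  "increments": [-8, 0, 10, 0, 0, -7, 0, 10, 0, 0, -9, 0, 9, 0, 0, -9, 0, 8, 0, 0, 0, 0, 0, 0, 0]
}}

```text
time: 25.4
tool_pos: [0.4893, 0.207, 0.0586]
tool_rot: [-0.001, 0.702, 0.712, -0.002]
contact_force: [-0.5, -0.3, -0.3]
gripper_width: -0.001
grasp_force: 0.0
```

Run:
```python
from h import *
S=shot("scene","scene22");print(S[0]["tool_pos"],S[0]["contact_force"])
for c in blobs(S[1],(72,60,40),(92,255,255),10)[:8]: print("s",cv2.boundingRect(c),cv2.contourArea(c))
```

```text
[0.48931094 0.20699572 0.05857967] [-0.45524989 -0.29110334 -0.30677474]
s (406, 83, 98, 101) 5324.5
s (157, 152, 54, 26) 616.5
s (264, 164, 11, 28) 103.5
```

The cover is nearly flat under the fingertip. I'll press it down.

Emit:
{"method": "move_arm", "body": {
  "increments": [-6, 0, 3, 0, 0, 0, 0, 3, 0, 0, 0, 0, 2, 0, 0]
}}

```text
time: 25.7
tool_pos: [0.4918, 0.2027, 0.0542]
tool_rot: [0.001, 0.702, 0.712, 0.0]
contact_force: [0.5, -1.2, 0.7]
gripper_width: 0.004
grasp_force: 0.3
```

Emit:
{"method": "move_arm", "body": {
  "increments": [0, 0, 2, 0, 0, 0, 0, 0, 0, 0]
}}

```text
time: 25.87
tool_pos: [0.4916, 0.2031, 0.052]
tool_rot: [0.0, 0.702, 0.712, 0.001]
contact_force: [0.4, -0.6, 0.7]
gripper_width: 0.004
grasp_force: 0.9
```

Emit:
{"method": "move_arm", "body": {
  "increments": [0, 0, 2, 0, 0, 0, 0, 0, 0, 0]
}}

```text
time: 26.03
tool_pos: [0.492, 0.2031, 0.0519]
tool_rot: [0.0, 0.702, 0.712, 0.0]
contact_force: [-4.2, -2.5, 13.7]
gripper_width: -0.002
grasp_force: 6.4
```

It has reached the stop at 0.052 with 14 N, so it is fully down. I'll retreat and check.

Emit:
{"method": "move_arm", "body": {
  "increments": [0, 0, 0, 0, 0, 0, 0, -10, 0, 0, 0, 0, -30, 0, 0, 0, 0, -40, 0, 0, 0, 0, -40, 0, 0, 0, 0, -40, 0, 0, 0, 0, 0, 0, 0, 0, 0, 0, 0, 0]
}}

```text
time: 26.7
tool_pos: [0.493, 0.2036, 0.2136]
tool_rot: [0.002, 0.702, 0.712, 0.003]
contact_force: [-0.3, -0.6, -1.2]
gripper_width: -0.0
grasp_force: 0.0
```

Run:
```python
from h import *
np.set_printoptions(precision=4,suppress=True)
S=shot("scene","scene23");print(S[0]["time"],S[0]["tool_pos"],S[0]["contact_force"])
for c in blobs(S[1],(72,60,40),(92,255,255),10)[:8]: print("s",cv2.boundingRect(c),cv2.contourArea(c))
c=[c for c in blobs(S[1],(72,60,40),(92,255,255),10) if 130<cv2.boundingRect(c)[0]<170]
for k in cv2.approxPolyDP(c[0],.04*cv2.arcLength(c[0],True),True)[:,0,:]: print(k,plane(*S,k.astype(float),.05))
h=cv2.cvtColor(S[1]["image"],cv2.COLOR_BGR2HSV);m=cv2.inRange(h,(92,12,50),(122,255,255))
for r in range(150,212,8):
    x=np.where(m[r,225:270])[0]+225
    if len(x): print(r,x.min(),x.max(),end='; ')
s,f=shot("wrist","wrist23")
for c in blobs(f,(72,60,40),(92,255,255),40)[:4]:
    p=cv2.approxPolyDP(c,.04*cv2.arcLength(c,True),True)[:,0,:];print(cv2.boundingRect(c),[plane(s,f,k.astype(float),.052)[:2].round(3).tolist() for k in p])
```

```text
26.7 [0.493  0.2036 0.2136] [-0.3299 -0.5919 -1.1829]
s (406, 83, 98, 92) 5410.0
s (157, 150, 52, 30) 841.5
s (264, 164, 11, 28) 107.5
[208 157] [0.5514 0.2134 0.05  ]
[190 150] [0.5468 0.2814 0.05  ]
[157 168] [0.4236 0.2692 0.05  ]
[181 179] [0.4273 0.1783 0.05  ]
[198 176] [0.4652 0.1572 0.05  ]
158 233 255; 166 233 255; 174 233 257; 182 234 256; 190 235 256; 198 237 254; 206 239 252; (210, 102, 132, 117) [[0.55, 0.288], [0.425, 0.28], [0.431, 0.181], [0.556, 0.189]]
```

The cover stays shut. I'll check the bottle's seated height with a gentle touch from above; its top should be at 0.146.

Emit:
{"method": "move_arm", "body": {
  "increments": [-38.4, -2.4, 0, 0, 0, -38.4, -2.4, 0, 0, 0, -38.4, -2.4, 0, 0, 0, -38.4, -2.4, 0, 0, 0, -38.4, -2.4, 0, 0, 0, 0, 0, 30, 0, 0, 0, 0, 20, 0, 0, 0, 0, 0, 0, 0]
}}

```text
time: 27.47
tool_pos: [0.4772, 0.0104, 0.1522]
tool_rot: [-0.005, 0.703, 0.711, -0.004]
contact_force: [-0.9, 0.1, -1.0]
gripper_width: 0.002
grasp_force: 0.0
```

Emit:
{"method": "move_arm", "body": {
  "increments": [0, 0, 8, 0, 0, 0, 0, 3, 0, 0]
}}

```text
time: 27.63
tool_pos: [0.4813, 0.0111, 0.1474]
tool_rot: [-0.001, 0.702, 0.712, -0.001]
contact_force: [-0.5, 0.7, 0.1]
gripper_width: 0.002
grasp_force: 0.0
```

Emit:
{"method": "move_arm", "body": {
  "increments": [0, 0, 2, 0, 0, 0, 0, 0, 0, 0]
}}

```text
time: 27.8
tool_pos: [0.4821, 0.0111, 0.1469]
tool_rot: [0.0, 0.702, 0.712, 0.0]
contact_force: [-0.0, 0.6, -0.0]
gripper_width: -0.001
grasp_force: 0.0
```

Emit:
{"method": "move_arm", "body": {
  "increments": [0, 0, 2, 0, 0, 0, 0, 0, 0, 0]
}}

```text
time: 27.97
tool_pos: [0.4828, 0.0108, 0.146]
tool_rot: [0.001, 0.702, 0.712, 0.001]
contact_force: [-1.0, -0.1, 3.6]
gripper_width: -0.001
grasp_force: 2.3
```

Contact comes at 0.146, so the bottle is fully seated. I'll retreat and hand in.

Emit:
{"method": "move_arm", "body": {
  "increments": [0, 0, -10, 0, 0, 0, 0, -30, 0, 0, 0, 0, -40, 0, 0, 0, 0, -30, 0, 0, 0, 0, 0, 0, 0, 0, 0, 0, 0, 0]
}}

```text
time: 28.47
tool_pos: [0.4833, 0.0105, 0.2585]
tool_rot: [0.003, 0.702, 0.712, 0.002]
contact_force: [-0.4, -0.6, -0.8]
gripper_width: 0.0
grasp_force: 0.0
```

Run:
```python
from h import *
from plant import manip
S=shot("scene","scene24")
for c in blobs(S[1],(72,60,40),(92,255,255),10)[:8]: print("s",cv2.boundingRect(c))
h=cv2.cvtColor(S[1]["image"],cv2.COLOR_BGR2HSV);m=cv2.inRange(h,(92,12,50),(122,255,255))
for r in range(158,212,8):
    x=np.where(m[r,225:270])[0]+225
    if len(x): print(r,x.min(),x.max(),end='; ')
print(S[0]["tool_pos"],manip.job_done())
```

```text
s (405, 83, 99, 106)
s (157, 150, 52, 30)
s (264, 164, 11, 28)
158 233 255; 166 233 255; 174 234 257; 182 234 256; 190 234 263; 198 237 255; 206 240 252; the job is handed in; nothing more can be done
[0.48334561 0.01048832 0.25853033] None
```

I handed the job in at about 28.5 s; no verdict came back, but my last checks showed the bottle upside down and seated on the front right peg, the collar in the box, and the cover shut and holding.

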